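# Unpin the board rack and put a board away

## Robot

A 6-joint arm with a two-finger parallel gripper is mounted at the origin on a cart in front of the work surface, level with it; the furniture and walls round the work are solid. World frame = base frame: x ahead of the robot, y to its left, z up, the work surface at z = 0. Lengths are in mm, angles in rad, forces in N, time in s.
With the tool pointing down it reaches from about 275 to 750 mm from the base axis. Payload 10.2 kg.
Tool frame: the origin (TCP) lies at the very end of the fingers, on their centre line; the grasp point (between the pads) lies behind it (ctrl.grasp_offset is the z of the grasp point in the tool frame, in mm); z points along the fingers, y is the direction in which the jaws open and shut (so a half turn about z gives the same grasp; the last joint's range is limited). The gripper opens to 85 mm and grips with 20 to 120 N. Pads are 22 mm wide; open, the fingers measure 114 mm over their backs; the gripper's body (76 mm by 85 mm) begins 54 mm behind the grasp point. The pads swing forward as they close: fully open they stand 13 mm farther back than shut.
Start: joints at [-1.517, 0.313, 1.498, -0, 1.331, -0.223], TCP at [143.458, -505.025, 191.594] pointing down, gripper open.
Joint ranges: [-2.94, 2.94], [-0.97, 2.17], [0.19, 2.56], [-1.23, 4.37], [0.02, 3.11], [-2.88, 2.88]. Speed limits (rad/s): [2.39, 2.39, 3.01, 3.14, 3.14, 3.14].

## Interface

Orientations are given as a unit quaternion [w, x, y, z].
In Python, from rig import ctrl, capture, job gives the robot as it stands. The module is installed in compiled form; this text tells all that it offers.
- The arm moves only by the tool move_arm, never from a script. Its argument "series" is a list of rows, each a list of 7 numbers: the turn, a rotation vector about the tool's x, y, z in rad, then the shift along the tool's x, y, z in cm, then the opening, from 0 (shut) to 1 (fully open). A call has 1 to 5 rows; each row is the pose to reach, as a shift and turn from the pose measured when the call began, along the tool's axes at that moment; what a row does not reach only later rows make up. A row lasts 1/12 s, in which the tool goes at most 41.7 mm and 7.16 degrees, less where a joint would pass 70% of its speed; a pose out of reach is approached as far as the arm can. A call with a gripper value outside its range is refused whole. The fingers move at their own pace and stop on an object; "grip_force" is the grip in N (left out, the last holds). Time passes only in rows, so rows that repeat a pose let the fingers close. It gives the time, the measured TCP pose, the force and the opening at its end, in the units of the state.
- ctrl.sense(): the state, without advancing time (a new reading comes with each control period).
- capture(name): name is "side" or "top" or "wrist"; returns a dict with "frame" (420x560x3 uint8, red, green, blue), "mtx" (3x3 intrinsics, pixels), "R" (3x3) and "t" (3): a world point X has camera coordinates R X + t. Camera axes: x right, y down, z forward; pixel columns grow to the right and rows downward; lengths in mm; the calibration is good to about 2 mm. A picture is of the moment at which its call begins. There is no depth.
- job.finish_job(): hands the job in, once; it reports no verdict.
The state is a dict: "time_s": time; "joints": joint angles; "dq": joint speeds; "tau": joint torques, N m; "eef_pos": TCP position; "ee_rot": TCP orientation; "force": force on the tool from outside, world axes, zero at the start; "wrist_torque": the same for the moment, N m; "grip_width": opening from 0.0 (shut) to 1.0 (fully open).
Only numpy, scipy, OpenCV 4.12 (cv2) and the standard library are available. Lean on these libraries where they do the work, as an engineer would, in place of code of your own. Each camera call takes 0.05 s, during which the arm holds its last target.

## Task

Draw the locking pin right out of the wooden board rack and park it, lying across the two open notches at the rack's near side, grip outside the rack on the same side as before. Then take the thinner of the two boards from the drying stand and stand it fully down in the rack slot that its thickness fits, neither the wide slot nor the narrow one, with the hole in the board lined up with the pin's bore. Leave the thicker board in the drying stand and do not disturb the things around.

Things in the scene. Friction and masses are not known exactly. Their poses are not given: they have to be found in the camera images.
- rack: Fixed wooden rack, 142 (x) x 117 (y) x 62 mm. Origin: on the worktop straight below the bore's middle. y runs along the bore, +y towards the pin's grip; -x is the near side with the notches. Four cheeks 16 mm thick at y -50.5, -8.5, 25.5, 50.5 mm, rounded tops at z 62, span x -42 to 42 mm; the outer two reach to x -100. Slots open at top and ends; floor 8 mm thick.
- bore (a point): Mouth of the 17 mm round bore that runs along rack y through all four cheeks: the point on its axis at the rack's +y face (rack x 0, y 58.5, z 42 mm). The pin in it bars the slots.
- slot_middle (a point): Middle slot, 18 mm wide in y, the one for the 14 mm board: the point at the middle of its floor, straight below the bore (rack x 0, y 8.5, z 8 mm).
- slot_wide (a point): Wide slot, 26 mm, for thicker boards: middle of its floor (rack x 0, y -29.5, z 8 mm).
- slot_narrow (a point): Narrow slot, 9 mm: middle of its floor (rack x 0, y 38, z 8 mm).
- notch (a point): Park notch in the outer cheek on the grip's side: centre of the notch's floor (rack x -82, y 50.5, z 36 mm). 18 mm wide in x, open at the top (z 62 mm), horns with rounded tops.
- notch_far (a point): The same notch in the other outer cheek (rack x -82, y -50.5, z 36 mm). A parked pin lies along rack y in both, its axis at z 42 mm.
- pin: Loose pin, 191 mm, 0.09 kg: black flat grip 14 (x) x 45 (y) x 26 (z) mm, steel rod 12 mm thick. Origin: on the axis, middle of the grip. Rod along pin -y to the tip at y -168.5; a 22 mm collar ends at y -27.5. Starts in the bore, its axes as the rack's, origin at rack y 92 to 102, z 39.5; comes out along rack +y after 125 to 140 mm. Parked: origin at rack y 87 to 115. Mass centre at y about -70.
- board_thin: Loose wooden board, 14 mm thick (its y), 110 mm long (x), 130 mm high (z), 0.15 kg, upright in one of the stand's two places. Origin: centre of its lower edge. A 30 mm hole goes through it, centre 34 mm above that edge, mid-length. Put away, its origin is at point slot_middle, its faces square to the bore; either face may point to the grip.
- pin_tip (a point): The free end of the pin's rod, on its axis.
- board_thick: Loose wooden board like board_thin but 22 mm thick, in the other place of the drying stand. It stays there.
- stand: Fixed grey plastic drying stand, 110 (x) x 150 mm (y), floor 8 mm thick; origin on the worktop under its centre. Two places at y = -35 and +35 mm, each between two rails (31 mm apart, up to z = 38 mm), hold the boards upright with their faces across the stand's y.
- salt_shaker: Salt shaker, 44 mm wide, 90 mm high, upright on the worktop left of the drying stand; origin under its centre. A bystander.
- tea_mug: White mug with a dark band, 107 mm high, on the left of the worktop; origin under its centre. A bystander.
- tuna_tin: Flat tin, 86 mm across, 40 mm high, on the right of the worktop; origin under its centre. A bystander.
There are look-alikes about, which are no part of the job. What is shaped like the board_thin but blue is not meant.

How it is judged (in metres and radians):
On the way, in this order (a step that is already met when the one before it is completed fails the run):
1. the pin is drawn right out of the bore: its tip is clear of the rack's end (y of pin_tip in the frame of rack above 0.0585 m), for 0.1 s.
2. the pin lies parked in both notches (x of pin in the frame of rack between -0.09 and -0.074 m and x of pin_tip in the frame of rack between -0.09 and -0.074 m and y of pin in the frame of rack between 0.08 and 0.116 m and z of pin in the frame of rack between 0.036 and 0.046 m and z of pin_tip in the frame of rack between 0.036 and 0.046 m), for 0.2 s.
At the end, for the whole second after the job is handed in: Pin at rest in both notches: axis within 8 mm of their middle, within 4 mm of its resting height, origin at rack y 80 to 116 mm. Thin board at rest in the middle slot: within 9 mm lengthwise of hole facing bore, within 4 mm of the slot's middle, within 3 mm of its floor, tilt under 0.12 rad (all of step 2 and x of board_thin in the frame of rack between -0.009 and 0.009 m and y of board_thin in the frame of rack between 0.0045 and 0.0125 m and z of board_thin in the frame of rack below 0.011 m and angle between board_thin's own z axis and vertical below 0.12 rad and linear speed of each of board_thin, pin below 0.02 m/s); the robot touches nothing.
It fails at once if the thicker board is shifted by more than 25 mm or tipped (distance of board_thick from where it was at the start of the episode above 0.025 m or angle between board_thick's own z axis and vertical above 0.35 rad).
It fails at once if a bystander is pushed by more than 25 mm or knocked over (distance of any of salt_shaker, tea_mug, tuna_tin from where it was at the start of the episode above 0.025 m or angle between any of salt_shaker, tea_mug's own z axis and vertical above 0.5 rad).
It also fails if it takes over 72 s, if anything falls off the work surface, if the arm or the gripper's body presses on something with over 40 N, if the wrist force passes 120 N, or if a joint passes its speed limit or range.

## Working session

There is one attempt and no reset: what is moved stays moved. The work goes in short steps, Python scripts to look and compute and a tool call to move; the robot and the scene stay as the last step left them, time stands still between calls to the robot, and variables do not carry over. Pictures are saved under pics/ and viewed, and the job is handed in when it is done.

Besides the shell and the picture viewer there is one more tool, called after "Request:" as name([rows], argument=value, ...), one row to a line, values as JSON. move_arm: Moves the arm, as the interface text tells. Its arguments: {"type":"object","properties":{"series":{"type":"array","items":{"type":"array","items":{"type":"number"}}},"grip_force":{"type":"number"}},"required":["series"]}

```bash
mkdir -p pics; ls; python3 - <<'E'
from rig import ctrl,capture,job
import cv2
s=ctrl.sense();print(s,ctrl.grasp_offset)
for n in("side","top","wrist"):
    c=capture(n);cv2.imwrite(f"pics/{n}0.png",c["frame"][:,:,::-1]);print(n,c["mtx"],c["R"],c["t"])
E
```

```text
pics
{'time_s': 0.0, 'joints': array([-1.51741706e+00,  3.13481382e-01,  1.49845834e+00, -6.81996992e-06,
        1.33097053e+00, -2.23444006e-01]), 'dq': array([-0.00017142,  0.00125204,  0.00046532,  0.00071813, -0.00043969,
       -0.00134306]), 'tau': array([-9.55948090e-04, -4.12265110e+01, -2.59742010e+01, -2.56914582e-04,
        4.21508492e-03, -9.56145840e-06]), 'eef_pos': array([ 143.43043767, -504.70701643,  191.0110423 ]), 'ee_rot': array([-6.56699523e-04,  9.90436065e-01,  1.37970892e-01,  5.26518281e-05]), 'force': array([-0.93610246,  0.48513053,  0.06786515]), 'wrist_torque': array([-0.05937652,  0.02436784, -0.02997512]), 'grip_width': 0.9994703249510732} -18.700000000000003
side [[418.61973936   0.         276.77116783]
 [  0.         418.61973936 207.62654697]
 [  0.           0.           1.        ]] [[ 0.97943186 -0.2017343   0.00406267]
 [-0.11704241 -0.58441848 -0.80296707]
 [ 0.1643603   0.78597603 -0.59600955]] [-490.40178297  103.15202994 1411.54912626]
top [[417.89566543   0.         281.13227833]
 [  0.         417.89566543 209.24196002]
 [  0.           0.           1.        ]] [[ 1.42125359e-02 -9.99898811e-01 -6.10047101e-04]
 [-9.75855055e-01 -1.37377830e-02 -2.17986664e-01]
 [ 2.17956225e-01  3.69346084e-03 -9.75951557e-01]] [ -57.13133092  518.36066015 1381.165897  ]
wrist [[362.67973397   0.         281.00406409]
 [  0.         362.67973397 206.03638878]
 [  0.           0.           1.        ]] [[ 2.73756811e-01 -9.61798851e-01 -4.21313630e-04]
 [-9.09155428e-01 -2.58915800e-01  3.26188622e-01]
 [-3.13836927e-01 -8.89133175e-02 -9.45304610e-01]] [-525.56706844  -42.47410855  379.90538572]
```

View pics/top0.png

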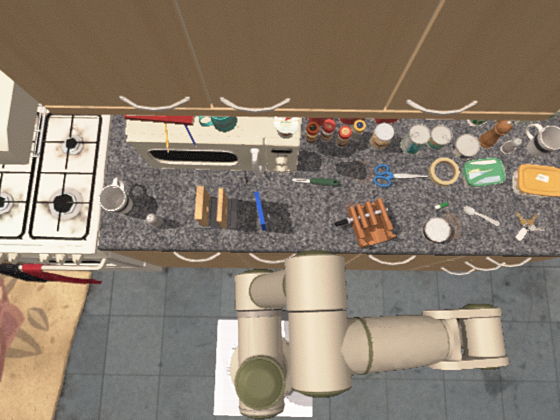

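View pics/side0.png

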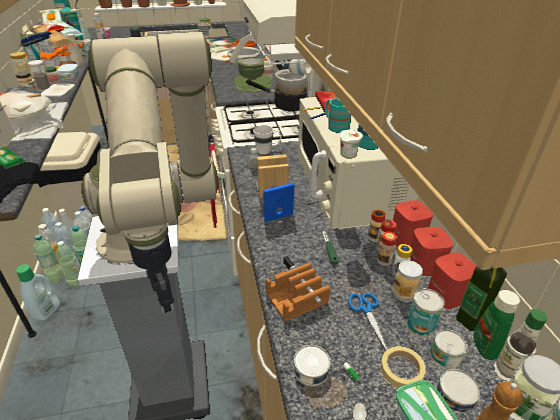

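View pics/wrist0.png

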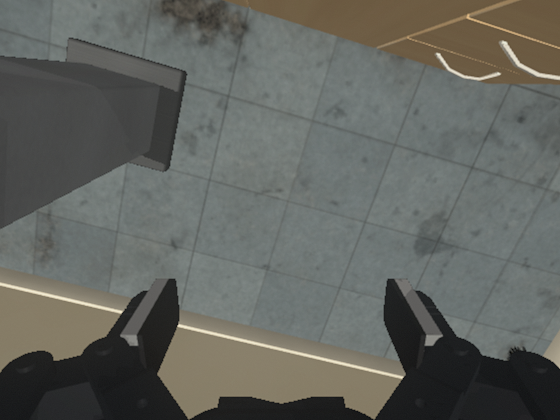

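```bash
python3 - <<'E'
import cv2
a=cv2.imread("pics/top0.png")
cv2.imwrite("pics/c1.png",cv2.resize(a[180:260,320:410],None,fx=8,fy=7.4,interpolation=cv2.INTER_CUBIC))
cv2.imwrite("pics/c2.png",cv2.resize(a[170:245,90:290],None,fx=4,fy=4,interpolation=cv2.INTER_CUBIC))
a=cv2.imread("pics/side0.png")
cv2.imwrite("pics/c3.png",cv2.resize(a[245:335,245:350],None,fx=7,fy=6.6,interpolation=cv2.INTER_CUBIC))
E
```

```text
(no output)
```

View pics/c1.png

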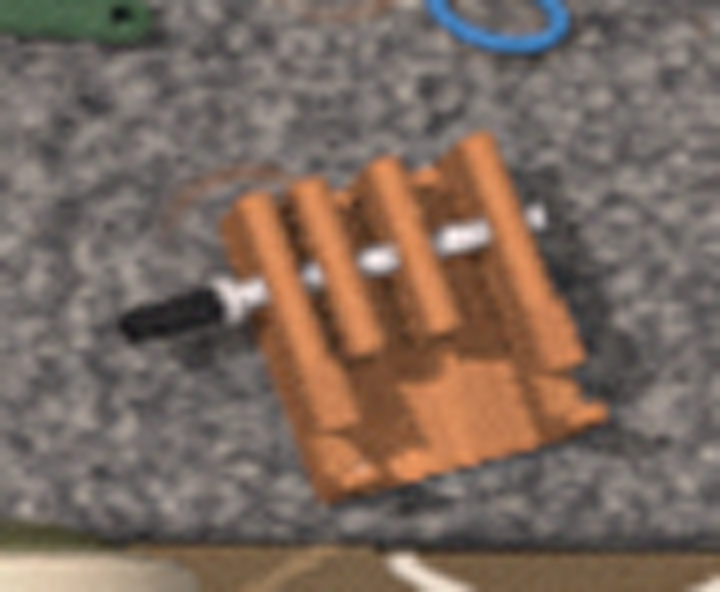

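View pics/c2.png

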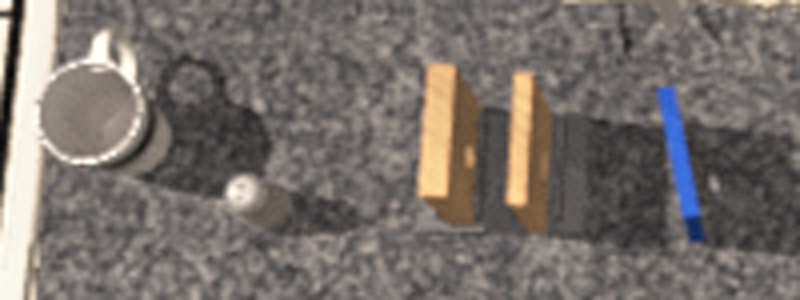

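View pics/c3.png

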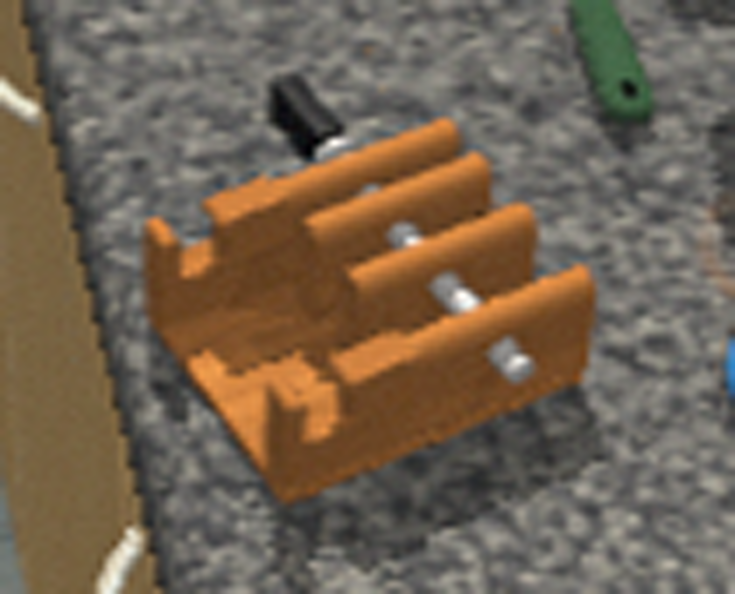

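```bash
cat > h.py <<'E'
import numpy as np, cv2
from scipy.optimize import least_squares, minimize
def proj(c,X):
    X=np.atleast_2d(X); P=X@c["R"].T+c["t"]; p=P@c["mtx"].T; return p[:,:2]/p[:,2:]
def T(pose,X):
    x,y,a=pose[:3]; X=np.atleast_2d(X).astype(float); z0=pose[3] if len(pose)>3 else 0
    c,s=np.cos(a),np.sin(a); return np.c_[x+c*X[:,0]-s*X[:,1], y+s*X[:,0]+c*X[:,1], X[:,2]+z0]
def ray(c,uv,z):
    d=c["R"].T@np.linalg.inv(c["mtx"])@np.array([uv[0],uv[1],1.]); o=-c["R"].T@c["t"]
    return o+d*(z-o[2])/d[2]
def box(x0,x1,y0,y1,z0,z1): return np.array([[x,y,z] for x in(x0,x1) for y in(y0,y1) for z in(z0,z1)],float)
rackboxes=[box(-100,42,-58.5,58.5,0,8)]
for y in(-16.5/2-0.25,): pass
for y in(-8.5,25.5): rackboxes+= [box(-42,42,y-8,y+8,0,58),box(-42,42,y-4,y+4,0,62)]
for y in(-50.5,50.5): rackboxes+=[box(-42,42,y-8,y+8,0,58),box(-42,42,y-4,y+4,0,62),box(-100,-42,y-8,y+8,0,36),box(-73,-42,y-8,y+8,0,58),box(-73,-42,y-4,y+4,0,62),box(-100,-91,y-8,y+8,0,55)]
def sil(c,pose,boxes,S=4):
    m=np.zeros((420*S,560*S),np.uint8)
    for b in boxes:
        p=(proj(c,T(pose,b))+0.5)*S
        cv2.fillConvexPoly(m,cv2.convexHull(p.astype(np.float32)).astype(np.int32),255)
    return cv2.resize(m,(560,420),interpolation=cv2.INTER_AREA)/255.
E
python3 - <<'E'
from h import *
from rig import capture
cs={n:capture(n) for n in("top","side")}
import pickle;pickle.dump(cs,open("cs0.pkl","wb"))
t=cs["top"]
print(ray(t,(365,225),40))
for n,c in cs.items():
    f=cv2.cvtColor(c["frame"],cv2.COLOR_RGB2HSV)
    m=((f[...,0]>4)&(f[...,0]<17)&(f[...,1]>130)&(f[...,2]>40)).astype(np.uint8)
    r=(335,195,65,55) if n=="top" else (260,258,75,65)
    k=np.zeros_like(m);k[r[1]:r[1]+r[3],r[0]:r[0]+r[2]]=1;m*=k
    m=cv2.morphologyEx(m,cv2.MORPH_CLOSE,np.ones((3,3)))
    m=cv2.morphologyEx(m,cv2.MORPH_OPEN,np.ones((2,2)))
    c["mask"]=m.astype(float);print(n,m.sum())
def cost(p,w):
    return sum(np.abs(sil(cs[n],p,rackboxes)-cs[n]["mask"]).sum() for n in w)
x0=ray(t,(362,222),40)
for w in (("top","side"),("top",),("side",)):
    best=None
    for a in (0.15,0.25,0.35):
        r=minimize(cost,[x0[0],x0[1],a],args=(w,),method="Nelder-Mead",options=dict(initial_simplex=[[x0[0],x0[1],a],[x0[0]+20,x0[1],a],[x0[0],x0[1]+20,a],[x0[0],x0[1],a+.1]],xatol=.02))
        if best is None or r.fun<best.fun: best=r
    print(w,best.x,best.fun)
    if len(w)==2: P=best.x
out=[]
for n,c in cs.items():
    im=c["frame"][:,:,::-1].copy(); S=10
    u,v=(330,185) if n=="top" else (255,250)
    im=cv2.resize(im[v:v+75,u:u+80],None,fx=5,fy=5,interpolation=cv2.INTER_CUBIC)
    for b in rackboxes:
        q=((proj(c,T(P,b))+0.5-[u,v])*5); cv2.polylines(im,[cv2.convexHull(q.astype(np.float32)).astype(np.int32)],True,(0,255,0),1)
    out.append(im)
cv2.imwrite("pics/fit.png",np.hstack(out))
E
```

```text
[ 471.25857739 -340.20629063   40.        ]
top 1390
side 2261
('top', 'side') [ 5.11416742e+02 -3.58481070e+02  2.64465790e-01] 488.14509803921567
('top',) [ 5.05104033e+02 -3.56490040e+02  3.07203583e-01] 187.58039215686273
('side',) [ 5.13746093e+02 -3.57293242e+02  2.92094549e-01] 192.50588235294117
```

View pics/fit.png

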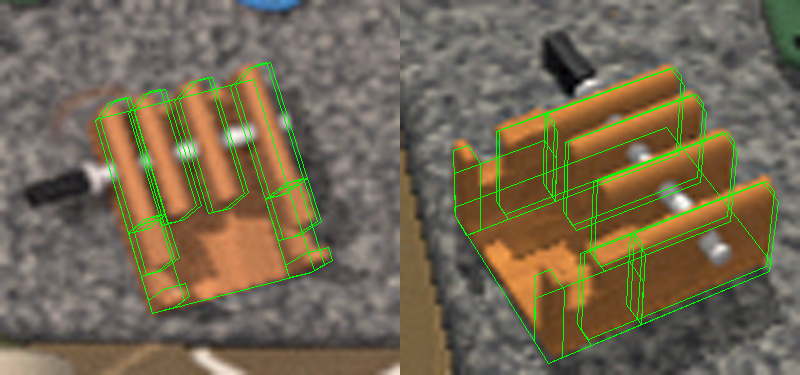

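```bash
python3 - <<'E'
from h import *
import pickle
cs=pickle.load(open("cs0.pkl","rb"));t=cs["top"];s=cs["side"]
for n,z,l in [("thin",138,[(218.5,188),(223.3,188),(216.7,221.3),(221.3,221.5)]),("thick",138,[(197,186),(204,186),(195,219),(201,219)]),
 ("blue",138,[(254.5,192),(258.5,192),(261,224),(264.5,224)]),("shaker",90,[(151,217)]),("mug",107,[(112,198)]),("tin",40,[(438,230)]),("edge",0,[(150,247),(480,252)])]:
    for p in l: print(n,ray(t,p,z).round(0))
print("cams",[(-c["R"].T@c["t"]).round() for c in cs.values()])
a=s["frame"][:,:,::-1]
cv2.imwrite("pics/s1.png",cv2.resize(a[110:235,235:345],None,fx=6,fy=4.8,interpolation=cv2.INTER_CUBIC))
E
```

```text
thin [570. 156. 138.]
thin [570. 141. 138.]
thin [458. 157. 138.]
thin [458. 142. 138.]
thick [575. 227. 138.]
thick [576. 204. 138.]
thick [465. 227. 138.]
thick [465. 208. 138.]
blue [558.  38. 138.]
blue [558.  25. 138.]
blue [451.  14. 138.]
blue [452.   3. 138.]
shaker [479. 385.  90.]
mug [539. 516. 107.]
tin [ 457. -591.   40.]
edge [390. 409.   0.]
edge [ 388. -748.    0.]
cams [array([ 206.,  -55., 1461.]), array([  260., -1148.,   926.])]
```

View pics/s1.png

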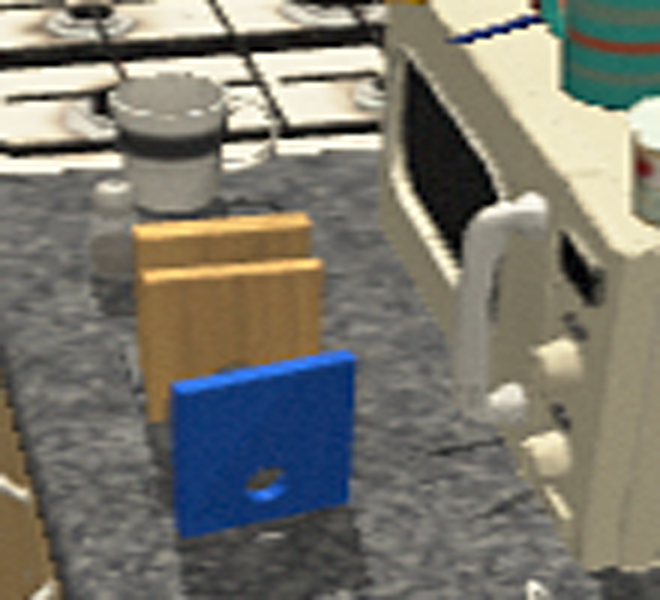

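```bash
cat >> h.py <<'E'
from scipy.spatial.transform import Rotation as Ro
def quat(s):
    q=s["ee_rot"]; return Ro.from_quat([q[1],q[2],q[3],q[0]])
def downrot(psi):
    return Ro.from_matrix(np.array([[np.cos(psi),np.sin(psi),0],[np.sin(psi),-np.cos(psi),0],[0,0,-1]]))
def rel(s,pos,psi):
    R=quat(s); rv=(R.inv()*downrot(psi)).as_rotvec(); sh=R.inv().apply(np.array(pos)-s["eef_pos"])/10
    print("turn",rv.round(4),"shift cm",sh.round(3)); return rv,sh
E
python3 - <<'E'
from h import *
import pickle
cs=pickle.load(open("cs0.pkl","rb"));t=cs["top"];s=cs["side"]
for z in(300,400,500,600,700): print(z,ray(t,(280,108),z).round(0),ray(s,(488,265),z).round(0),ray(s,(390,130),z).round(0))
from rig import ctrl
st=ctrl.sense(); print(quat(st).as_matrix().round(3)); rel(st,[481,-265,150],1.86)
E
```

```text
300 [777. -43. 300.] [ 832. -611.  300.] [893.  31. 300.]
400 [728. -44. 400.] [ 741. -697.  400.] [ 792. -157.  400.]
500 [679. -45. 500.] [ 649. -782.  500.] [ 691. -346.  500.]
600 [629. -46. 600.] [ 558. -868.  600.] [ 590. -534.  600.]
700 [580. -47. 700.] [ 467. -954.  700.] [ 489. -722.  700.]
[[ 0.962  0.273 -0.   ]
 [ 0.273 -0.962  0.001]
 [ 0.    -0.001 -1.   ]]
turn [-3.0000e-04 -6.0000e-04 -1.5832e+00] shift cm [ 39.025 -13.85    4.148]
```

Request:
move_arm([
  [0,0,-0.12,3.0,-1.1,0,1],
  [0,0,-0.24,6.1,-2.2,0,1],
  [0,0,-0.36,9.2,-3.3,0,1],
  [0,0,-0.48,12.2,-4.3,0,1],
  [0,0,-0.6,15.2,-5.4,0,1],
])

```text
time_s: 0.67
eef_pos: [276.0, -410.4, 191.4]
ee_rot: [-0.0, 0.904, 0.427, 0.0]
force: [0.8, -1.2, 1.2]
grip_width: 1.0
```

```bash
python3 - <<'E'
from h import *
from rig import ctrl
st=ctrl.sense(); print(st["eef_pos"],st["joints"].round(3),st["force"]); rel(st,[481,-265,185],1.86)
E
```

```text
[ 275.96974141 -410.38369382  191.36970314] [-1.216  0.246  1.586  0.     1.309 -0.528] [ 0.75770102 -1.18400681  1.16245968]
turn [-1.000e-04 -6.000e-04 -9.775e-01] shift cm [24.252  6.599  0.646]
```

Request:
move_arm([
  [0,0,-0.12,3.2,0.9,0,1],
  [0,0,-0.24,6.4,1.8,0,1],
  [0,0,-0.36,9.6,2.7,0,1],
  [0,0,-0.48,12.8,3.6,0,1],
  [0,0,-0.6,16.0,4.5,0,1],
])

```text
time_s: 1.08
eef_pos: [413.5, -314.2, 191.5]
ee_rot: [-0.0, 0.736, 0.677, 0.0]
force: [-0.2, 0.2, 0.4]
grip_width: 0.997
```

```bash
python3 - <<'E'
from h import *
from rig import ctrl,capture
st=ctrl.sense(); print(st["eef_pos"],st["joints"].round(3),st["force"]); rel(st,[481,-265,185],1.86)
c=capture("wrist");cv2.imwrite("pics/w1.png",c["frame"][:,:,::-1]); print(-c["R"].T@c["t"])
E
```

```text
[ 413.53331894 -314.17679951  191.45825452] [-0.876  0.301  1.515  0.     1.327 -0.793] [-0.19285404  0.23309256  0.39027255]
turn [ 0.     -0.0005 -0.3716] shift cm [5.456 6.319 0.648]
[ 420.38167834 -231.01299917  373.13786367]
```

View pics/w1.png

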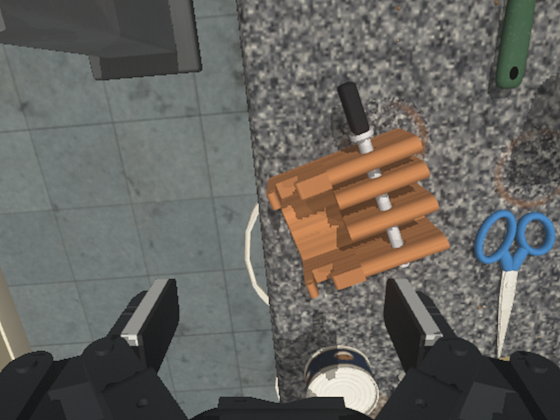

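```bash
cat > fit.py <<'E'
from h import *
from rig import capture,ctrl
import sys
name=sys.argv[1]
c=capture("wrist")
f=cv2.cvtColor(c["frame"],cv2.COLOR_RGB2HSV)
m=((f[...,0]>4)&(f[...,0]<17)&(f[...,1]>120)&(f[...,2]>30)).astype(np.uint8)
m=cv2.morphologyEx(m,cv2.MORPH_OPEN,np.ones((4,4)))
n,l,st,_=cv2.connectedComponentsWithStats(m); i=1+np.argmax(st[1:,4]); print(st[i])
pinboxes=[box(-6,6,-168.5,-20,-3.5,8.5)]
m=(l==i).astype(float)
k=cv2.dilate(m.astype(np.uint8),np.ones((25,25)))
# ignore rod pixels
def full(p): return sil(c,p,rackboxes,2)
pin=[np.array([[x,y,42+z] for x in(-7,7) for y in (-80,75) for z in (-9,7)],float)]
def cost(p):
    w=1-sil(c,p,pin,1)
    return (np.abs(full(p)-m)*w).sum()
best=None
for a in(.24,.3):
    r=minimize(cost,[509,-358,a],method="Nelder-Mead",options=dict(initial_simplex=[[505,-362,a],[515,-362,a],[505,-350,a],[508,-358,a+.06]],xatol=.02))
    if best is None or r.fun<best.fun: best=r
P=best.x;print(P,best.fun)
im=c["frame"][:,:,::-1].copy();im=cv2.resize(im,None,fx=2,fy=2,interpolation=cv2.INTER_CUBIC)
for b in rackboxes:
    q=((proj(c,T(P,b))+0.5)*2); cv2.polylines(im,[cv2.convexHull(q.astype(np.float32)).astype(np.int32)],True,(0,255,0),1)
for y in (92,97,102):
    q=((proj(c,T(P,[[0,y,39.5+13]]))+0.5)*2)[0]; cv2.circle(im,tuple(q.astype(int)),2,(0,0,255),-1)
x,y,w,h=st[i][:4]
x=max(0,2*x-80);y=max(0,2*y-180); im=im[y:y+600,x:x+600]
cv2.imwrite(f"pics/{name}.png",im)
np.save("rack.npy",P)
E
python3 fit.py f1
```

```text
[  264   135   181   167 17632]
[ 5.12407414e+02 -3.55023619e+02  3.08174949e-01] 524.4745098039216
```

View pics/f1.png

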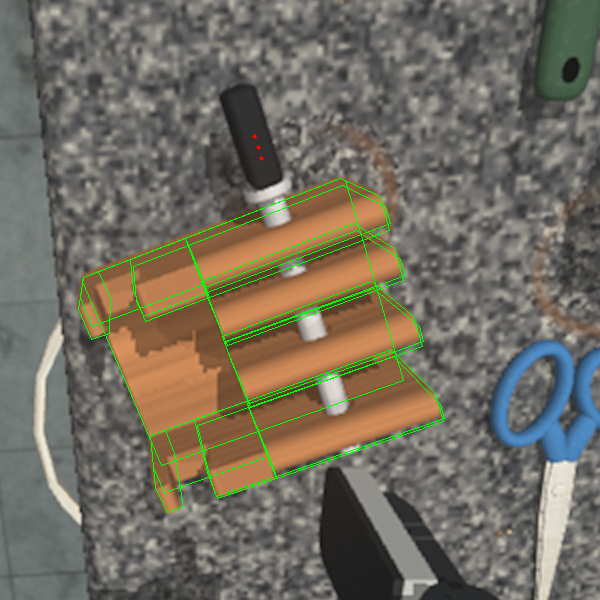

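```bash
python3 - <<'E'
from h import *
from rig import ctrl
rel(ctrl.sense(),[479.2,-260.6,150],1.879)
E
```

```text
turn [ 0.0007 -0.0012 -0.3882] shift cm [5.708 5.979 4.14 ]
```

Request:
move_arm([
  [0,0,-0.1,1.5,1.5,0.5,1],
  [0,0,-0.2,3.0,3.1,1.5,1],
  [0,0,-0.3,4.5,4.6,3,1],
  [0,0,-0.388,5.7,6.0,4.1,1],
  [0,0,-0.388,5.7,6.0,4.1,1],
])

```text
time_s: 1.6
eef_pos: [479.9, -258.7, 148.1]
ee_rot: [-0.002, 0.588, 0.809, 0.001]
force: [-0.2, 0.1, -0.1]
grip_width: 0.998
```

```bash
python3 fit.py f2; python3 - <<'E'
from h import *
from rig import ctrl
s=ctrl.sense();print(s["eef_pos"],s["joints"].round(3))
E
```

```text
[  163   218   173   143 19924]
[ 5.12555069e+02 -3.54967479e+02  3.08949014e-01] 640.2509803921567
[ 479.26505016 -260.01410471  149.29543972] [-7.130e-01  3.940e-01  1.497e+00  1.000e-03  1.253e+00 -1.021e+00]
```

View pics/f2.png

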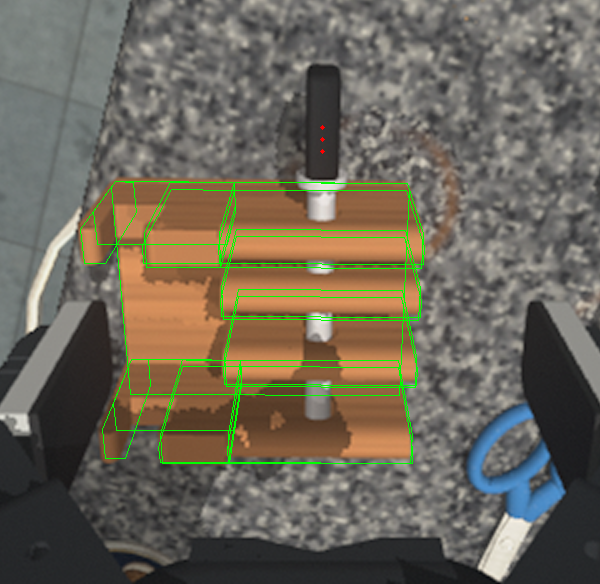

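```bash
cat > go.py <<'E'
from h import *
from rig import ctrl
import sys
P=[512.5,-355,.309]
# rack x y z(TCP)
a=list(map(float,sys.argv[1:4])); s=ctrl.sense()
w=T(P,[a])[0]; print("world",w.round(1),"now",s["eef_pos"].round(1),"F",s["force"].round(1),"grip",round(s["grip_width"],3))
d=s["eef_pos"]-np.array([P[0],P[1],0]);c,si=np.cos(P[2]),np.sin(P[2]);print("TCP in rack",round(c*d[0]+si*d[1],1),round(-si*d[0]+c*d[1],1),round(d[2],1), "J",s["joints"].round(2))
rel(s,w,P[2]+(np.pi/2 if len(sys.argv)<5 else float(sys.argv[4])))
E
python3 go.py 0 101 22
```

```text
world [ 481.8 -258.8   22. ] now [ 479.3 -260.   149.3] F [-0.2 -1.  -0.5] grip 0.995
TCP in rack -2.8 100.6 149.3 J [-0.71  0.39  1.5   0.    1.25 -1.02]
turn [-0.0004 -0.003  -0.0009] shift cm [3.0000e-03 2.8300e-01 1.2729e+01]
```

Request:
move_arm([
  [0,0,0,0,0.28,3,1],
  [0,0,0,0,0.28,6,1],
  [0,0,0,0,0.28,9,1],
  [0,0,0,0,0.28,11.5,1],
  [0,0,0,0,0.28,12.7,1],
])

```text
time_s: 2.07
eef_pos: [479.9, -259.2, 20.0]
ee_rot: [-0.003, 0.592, 0.806, 0.001]
force: [0.2, 0.7, 0.1]
grip_width: 0.998
```

Request:
move_arm([
  [0,0,0,0,0,0,0.4],
  [0,0,0,0,0,0,0.2],
  [0,0,0,0,0,0,0],
  [0,0,0,0,0,0,0],
  [0,0,0,0,0,0,0],
], grip_force=70)

```text
time_s: 2.48
eef_pos: [480.3, -259.8, 21.2]
ee_rot: [-0.002, 0.592, 0.806, 0.001]
force: [0.1, 1.1, 0.5]
grip_width: 0.298
```

```bash
python3 go.py 0 241 22;python3 - <<'E'
from h import *
from rig import ctrl,capture
c=capture("wrist");cv2.imwrite("pics/w2.png",c["frame"][:,:,::-1])
E
```

```text
world [ 439.2 -125.4   22. ] now [ 480.3 -259.8   21.2] F [0.1 1.1 0.5] grip 0.298
TCP in rack -1.7 100.5 21.2 J [-0.71  0.55  1.63  0.    0.97 -1.01]
turn [-0.0014 -0.0038 -0.0055] shift cm [14.051  0.098 -0.028]
```

View pics/w2.png

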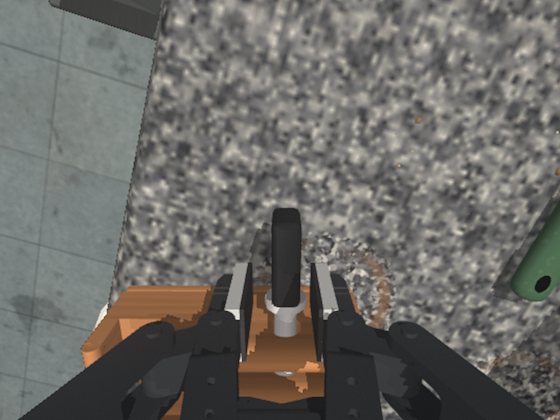

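```bash
python3 - <<'E'
from h import *
from rig import ctrl,capture
c=capture("wrist");s=ctrl.sense()
R=quat(s)
for p in [(0,0,0),(0,0,-18.7),(11,0,-18.7),(-11,0,-18.7),(11,0,0),(11,0,-36)]:
    print(p,proj(c,s["eef_pos"]+R.apply(p)).round(0))
for X in [(0,101,52.5),(0,123.5,52.5),(0,78.5,52.5),(0,123.5,39.5)]: print(X,proj(c,T([512.5,-355,.309],[X])).round(0))
E
```

```text
(0, 0, 0) [[281. 241.]]
(0, 0, -18.7) [[281. 257.]]
(11, 0, -18.7) [[281. 237.]]
(-11, 0, -18.7) [[281. 276.]]
(11, 0, 0) [[281. 223.]]
(11, 0, -36) [[282. 252.]]
(0, 101, 52.5) [[285. 269.]]
(0, 123.5, 52.5) [[285. 224.]]
(0, 78.5, 52.5) [[285. 310.]]
(0, 123.5, 39.5) [[285. 214.]]
```

Request:
move_arm([
  [0,0,0,0,0,0,0],
  [0,0,0,0,0,0,0],
  [0,0,0,0,0,0,0],
  [0,0,0,0,0,0,0],
], grip_force=70)

```text
time_s: 2.92
eef_pos: [480.2, -259.4, 20.7]
ee_rot: [-0.002, 0.592, 0.806, 0.001]
force: [-0.5, 1.0, -0.5]
grip_width: 0.001
```

```bash
python3 go.py 0 241 22;python3 - <<'E'
from h import *
from rig import ctrl,capture
c=capture("wrist");cv2.imwrite("pics/w3.png",c["frame"][:,:,::-1])
E
```

```text
world [ 439.2 -125.4   22. ] now [ 480.2 -259.4   20.7] F [-0.5  1.  -0.5] grip 0.001
TCP in rack -1.8 100.9 20.7 J [-0.71  0.55  1.63  0.    0.97 -1.02]
turn [-0.0018 -0.0045 -0.0051] shift cm [14.014  0.104 -0.062]
```

View pics/w3.png

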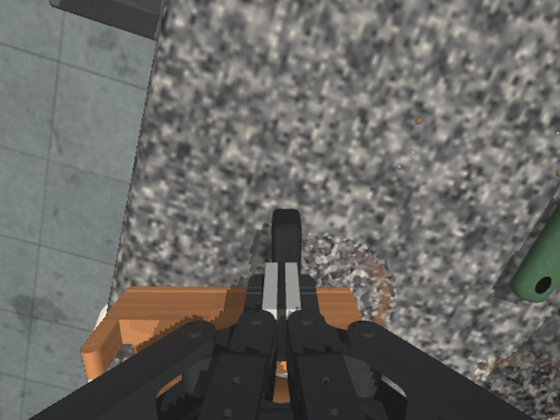

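```bash
python3 - <<'E'
from h import *
from rig import ctrl,capture
a=cv2.imread("pics/w3.png")[190:400,180:390];a=cv2.resize(a,None,fx=2.8,fy=2.8,interpolation=cv2.INTER_CUBIC)
cv2.imwrite("pics/w3c.png",a)
c=capture("side");s=ctrl.sense();im=c["frame"][:,:,::-1].copy()
q=proj(c,s["eef_pos"])[0];print(q)
im=cv2.resize(im[190:330,230:370],None,fx=4.2,fy=4.2,interpolation=cv2.INTER_CUBIC)
cv2.circle(im,tuple(((q+.5-[230,190])*4.2).astype(int)),4,(0,0,255),1)
cv2.imwrite("pics/s3.png",im)
E
```

```text
[287.37179681 267.39997571]
```

View pics/w3c.png

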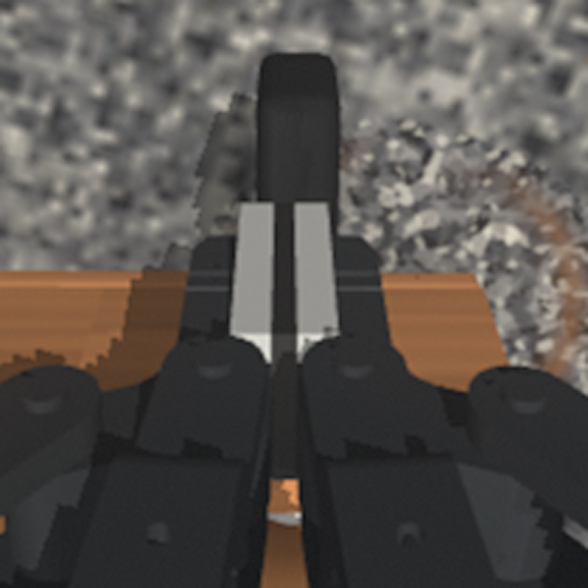

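View pics/s3.png

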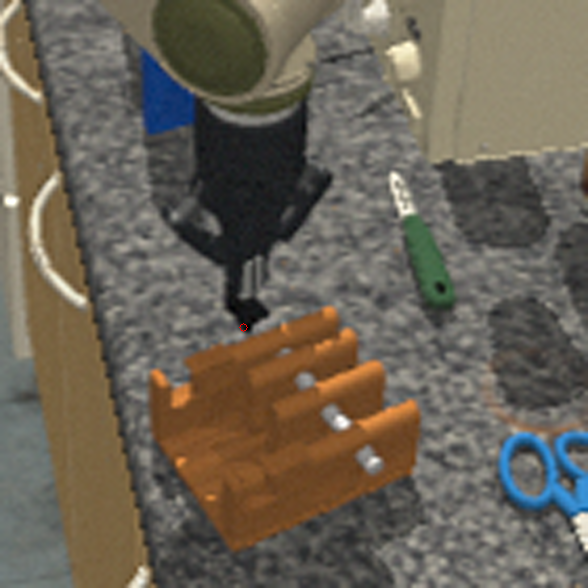

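```bash
python3 - <<'E'
from h import *
from rig import ctrl,capture
c=capture("wrist");s=ctrl.sense();R=quat(s)
def pix(p): return proj(c,s["eef_pos"]+R.apply(p))[0]
print(pix((0,0,0)), "cam in tool", R.inv().apply(-c["R"].T@c["t"]-s["eef_pos"]))
r=least_squares(lambda v: pix((v[0],42.5,v[1]))-[385,280],[0,0]);print("open tip x,z",r.x)
r=least_squares(lambda v: pix((v[0],-42.5,v[1]))-[178,280],[0,0]);print("open tip x,z",r.x)
for z in(0,-10,-20,-30,-40): print(z,pix((11,0,z)),pix((-11,0,z)),pix((11,8,z))[0]-pix((11,-8,z))[0])
E
```

```text
[281.41015218 241.62707051] cam in tool [  83.61938888   -0.33275619 -181.64226064]
open tip x,z [  6.10327827 -50.76230385]
open tip x,z [  6.20885431 -50.98364263]
0 [281.42820822 222.99255559] [281.39273815 259.59901804] 29.696258955961582
-10 [281.45691377 230.24056698] [281.41863809 268.36733786] 31.205139644199676
-20 [281.48869257 238.26455648] [281.44720217 278.03759003] 32.87556220490006
-30 [281.52406606 247.19618736] [281.47886373 288.75648262] 34.734936061467465
-40 [281.56368072 257.19869498] [281.51415549 300.70436577] 36.81724325220409
```

Request:
move_arm([
  [0,0,0,0,0,0,0.5],
  [0,0,0,0,0,0,0.5],
  [0,0,0,0,0,0,0.5],
  [0,0,0,0,0,0,0.5],
])

```text
time_s: 3.4
eef_pos: [480.1, -259.4, 20.7]
ee_rot: [-0.002, 0.592, 0.806, 0.001]
force: [-0.2, 0.3, -0.7]
grip_width: 0.5
```

Request:
move_arm([
  [0,0,0,0,0.15,0.8,0.5],
  [0,0,0,0,0.15,1.5,0.5],
  [0,0,0,0,0.15,1.5,0.5],
])

```text
time_s: 3.65
eef_pos: [480.7, -258.2, 3.8]
ee_rot: [-0.004, 0.592, 0.806, 0.001]
force: [-0.3, 0.5, -0.2]
grip_width: 0.5
```

```bash
python3 go.py 0 101 -15;python3 - <<'E'
from h import *
from rig import ctrl,capture
c=capture("wrist");cv2.imwrite("pics/w4.png",c["frame"][:,:,::-1])
E
```

```text
world [ 481.8 -258.8  -15. ] now [ 480.7 -258.2    3.8] F [-0.3  0.5 -0.2] grip 0.5
TCP in rack -0.8 101.9 3.8 J [-0.71  0.58  1.63  0.    0.94 -1.01]
turn [-0.0035 -0.0071 -0.005 ] shift cm [-0.103  0.092  1.881]
```

View pics/w4.png

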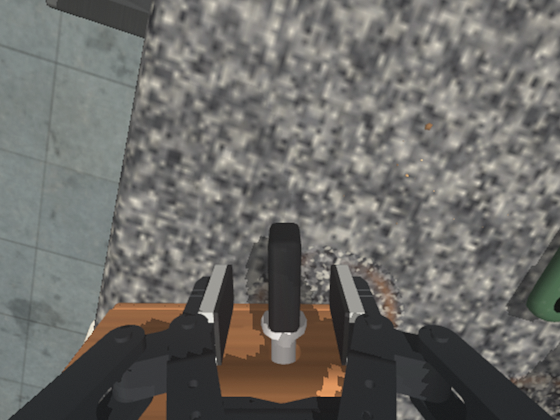

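Request:
move_arm([
  [0,0,0,0,0.08,0.6,0.5],
  [0,0,0,0,0.08,1.2,0.5],
  [0,0,0,0,0.08,1.7,0.5],
])

```text
time_s: 3.95
eef_pos: [481.5, -258.0, -13.3]
ee_rot: [-0.004, 0.592, 0.806, 0.001]
force: [0.4, 0.1, 0.3]
grip_width: 0.497
```

Request:
move_arm([
  [0,0,0,0,0,0,0],
  [0,0,0,0,0,0,0],
  [0,0,0,0,0,0,0],
  [0,0,0,0,0,0,0],
  [0,0,0,0,0,0,0],
], grip_force=70)

```text
time_s: 4.37
eef_pos: [481.5, -258.0, -13.1]
ee_rot: [-0.004, 0.592, 0.806, 0.001]
force: [-0.2, -0.1, -1.1]
grip_width: 0.15
```

```bash
python3 go.py 0 241 -13;python3 - <<'E'
from h import *
from rig import ctrl,capture
c=capture("wrist");a=c["frame"][:,:,::-1]
b=capture("side")["frame"][:,:,::-1]
a=cv2.resize(a[190:400,160:410],(400,336));b=cv2.resize(b[200:320,230:380],(400,320),interpolation=cv2.INTER_CUBIC)
cv2.imwrite("pics/w5.png",np.hstack([a[:320],b]))
E
```

```text
world [ 439.2 -125.4  -13. ] now [ 481.5 -258.   -13.1] F [-0.2 -0.1 -1.1] grip 0.15
TCP in rack -0.0 101.9 -13.1 J [-0.71  0.61  1.64  0.    0.9  -1.01]
turn [-0.0032 -0.0068 -0.005 ] shift cm [13.915 -0.07   0.08 ]
```

View pics/w5.png

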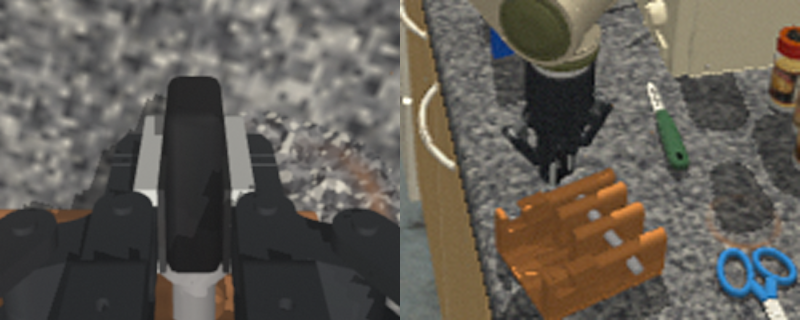

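Request:
move_arm([
  [0,0,0,0,0,0,0],
  [0,0,0,0.5,0,0,0],
  [0,0,0,1.5,-0.01,0.01,0],
  [0,0,0,3,-0.02,0.02,0],
  [0,0,0,4.5,-0.03,0.03,0],
])

```text
time_s: 4.88
eef_pos: [467.2, -213.9, -13.3]
ee_rot: [-0.004, 0.592, 0.806, 0.001]
force: [0.4, 0.3, -1.3]
grip_width: 0.151
```

```bash
python3 go.py 0 243 -13;python3 - <<'E'
from h import *
from rig import ctrl,capture
c=capture("wrist");a=c["frame"][:,:,::-1]
cv2.imwrite("pics/w6.png",a)
E
```

```text
world [ 438.6 -123.5  -13. ] now [ 467.2 -213.9  -13.3] F [ 0.4  0.3 -1.3] grip 0.151
TCP in rack -0.3 148.2 -13.3 J [-0.66  0.55  1.74  0.    0.85 -0.96]
turn [-0.0034 -0.0071 -0.0052] shift cm [ 9.482 -0.024  0.042]
```

View pics/w6.png

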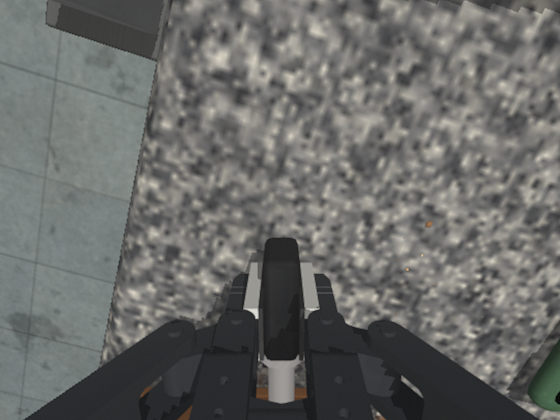

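Request:
move_arm([
  [0,0,0,2,0,0,0],
  [0,0,0,4.5,-0.01,0.01,0],
  [0,0,0,7,-0.02,0.02,0],
  [0,0,0,9.5,-0.02,0.03,0],
  [0,0,0,9.5,-0.02,0.03,0],
])

```text
time_s: 5.35
eef_pos: [435.3, -116.9, -13.1]
ee_rot: [-0.007, 0.59, 0.807, 0.001]
force: [0.3, 0.2, -1.3]
grip_width: 0.148
```

```bash
python3 go.py -82 243 40;python3 - <<'E'
from h import *
from rig import ctrl,capture
b=capture("side")["frame"][:,:,::-1]
cv2.imwrite("pics/s6.png",cv2.resize(b[190:330,220:380],None,fx=4.5,fy=4.2,interpolation=cv2.INTER_CUBIC))
E
```

```text
world [ 360.5 -148.4   40. ] now [ 435.3 -116.9  -13.1] F [ 0.3  0.2 -1.3] grip 0.148
TCP in rack -1.1 250.3 -13.1 J [-0.53  0.45  1.92  0.    0.78 -0.84]
turn [-0.0064 -0.0119 -0.0011] shift cm [-0.677 -8.124 -5.268]
```

View pics/s6.png

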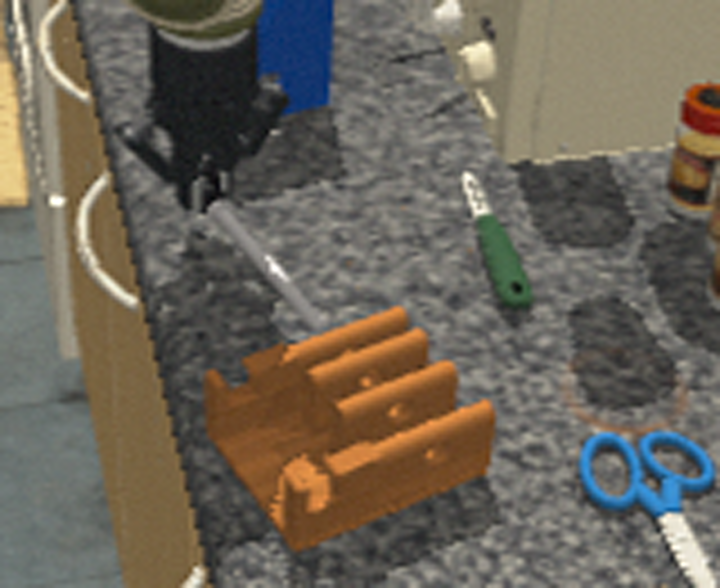

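Request:
move_arm([
  [0,0,0,0,0,-3,0],
  [-0.006,-0.012,0,-0.2,-1,-5.3,0],
  [-0.006,-0.012,0,-0.5,-4,-5.3,0],
  [-0.006,-0.012,0,-0.6,-6.5,-5.3,0],
  [-0.006,-0.012,0,-0.7,-8.1,-5.3,0],
])

```text
time_s: 5.82
eef_pos: [360.7, -151.3, 40.9]
ee_rot: [0.001, 0.591, 0.807, -0.0]
force: [0.3, 0.0, -0.9]
grip_width: 0.144
```

```bash
python3 go.py -82 101 40;python3 - <<'E'
from h import *
from rig import ctrl,capture
b=capture("side")["frame"][:,:,::-1]
cv2.imwrite("pics/s7.png",cv2.resize(b[190:330,220:380],None,fx=4.5,fy=4.2,interpolation=cv2.INTER_CUBIC))
a=capture("wrist")["frame"][:,:,::-1]
cv2.imwrite("pics/w7.png",a)
E
```

```text
world [ 403.7 -283.7   40. ] now [ 360.7 -151.3   40.9] F [ 0.3  0.  -0.9] grip 0.144
TCP in rack -82.7 240.2 40.9 J [-0.7   0.23  2.06 -0.    0.84 -1.01]
turn [ 0.001   0.0028 -0.0018] shift cm [-13.918   0.095   0.126]
```

View pics/s7.png

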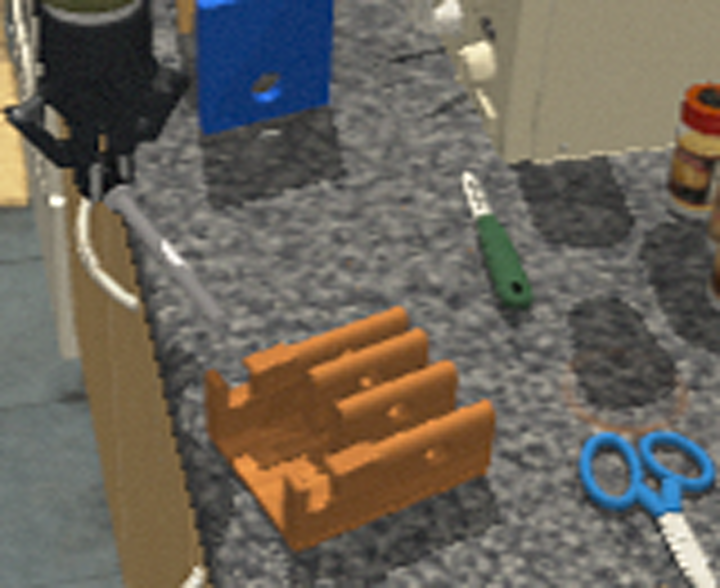

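View pics/w7.png

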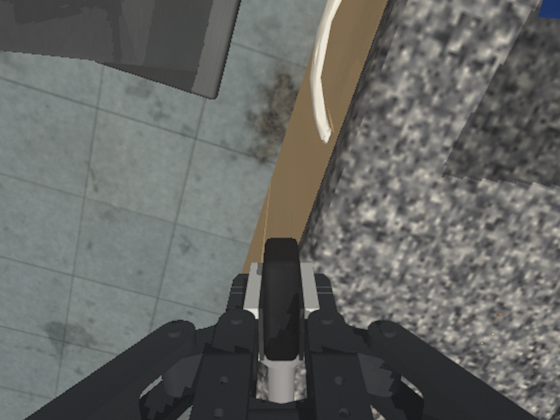

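```bash
cat > pinchk.py <<'E'
from h import *
from rig import ctrl,capture
P=[512.5,-355,.309]
c=capture("side");s=ctrl.sense();R=quat(s);w=capture("wrist");t=capture("top")
org=s["eef_pos"]+R.apply([-1,0,-52.5]); tip=s["eef_pos"]+R.apply([-169.5,0,-52.5])
print("side origin/tip pix",proj(c,org),proj(c,tip),"z",org[2],tip[2])
im=c["frame"][:,:,::-1].copy();u,v,S=230,200,6
im=cv2.resize(im[v:v+100,u:u+120],None,fx=S,fy=S,interpolation=cv2.INTER_CUBIC)
for p in(org,tip): cv2.circle(im,tuple(((proj(c,p)[0]+.5-[u,v])*S).astype(int)),4,(0,0,255),1)
cv2.line(im,*[tuple(((proj(c,p)[0]+.5-[u,v])*S).astype(int)) for p in(org,tip)],(0,255,0),1)
cv2.imwrite("pics/pc.png",im)
E
python3 pinchk.py
```

```text
side origin/tip pix [[242.95825636 231.78750698]] [[268.73477104 265.35503384]] z 93.38863007841024 93.88127916699887
```

View pics/pc.png

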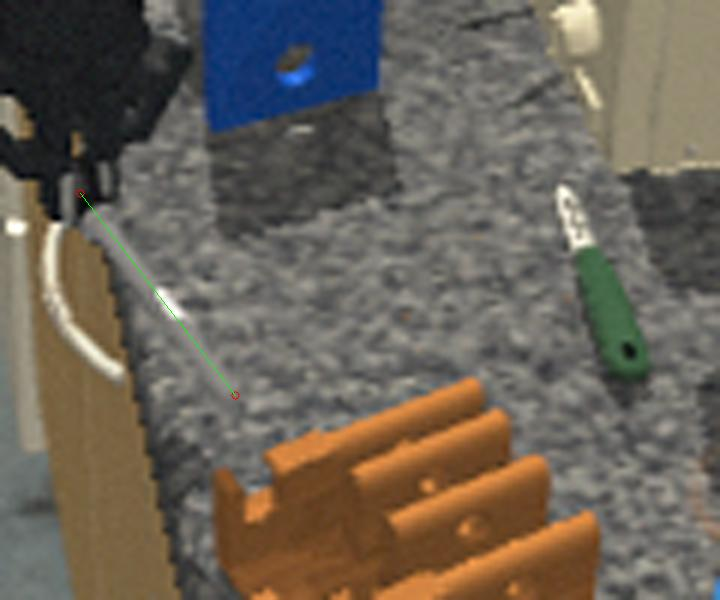

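Request:
move_arm([
  [0,0,0,-3.5,0.03,0,0],
  [0,0,0,-7,0.06,0.05,0],
  [0,0,0,-10.5,0.09,0.1,0],
  [0,0.001,0,-13.9,0.09,0.5,0],
  [0,0.001,0,-13.9,0.09,1.2,0],
])

```text
time_s: 6.48
eef_pos: [408.3, -288.9, 29.6]
ee_rot: [0.004, 0.591, 0.806, -0.001]
force: [-0.4, 0.1, -1.2]
grip_width: 0.147
```

```bash
python3 pinchk.py; python3 go.py -82 101 -10;python3 - <<'E'
from h import *
from rig import ctrl,capture
b=capture("top")["frame"][:,:,::-1]
cv2.imwrite("pics/t8.png",cv2.resize(b[190:270,325:415],None,fx=8,fy=7,interpolation=cv2.INTER_CUBIC))
E
```

```text
side origin/tip pix [[264.94425923 262.62462332]] [[295.25989994 302.35665732]] z 80.03316612810468 80.33422958171641
world [ 403.7 -283.7  -10. ] now [ 405.6 -282.4   28.3] F [ 0.7  0.4 -0.6] grip 0.15
TCP in rack -79.7 101.7 28.3 J [-0.85  0.45  1.78  0.    0.91 -1.15]
turn [ 0.0007 -0.0002 -0.0013] shift cm [-0.072 -0.229  3.834]
```

View pics/pc.png

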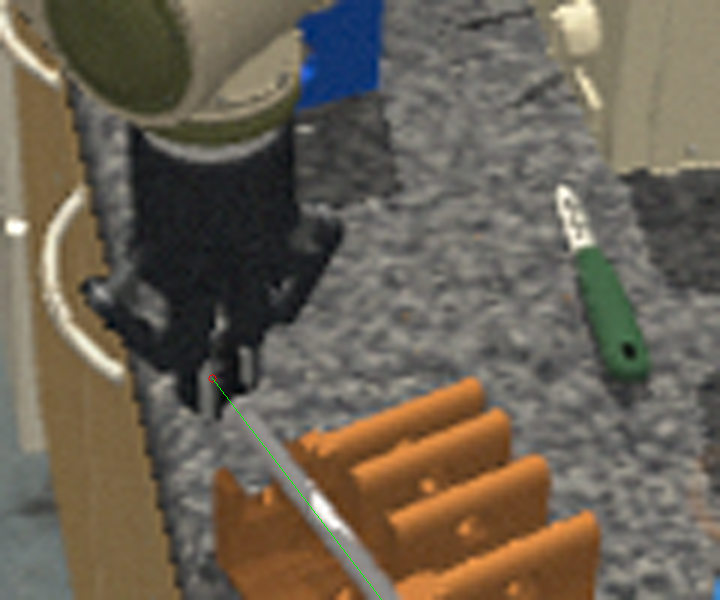

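View pics/t8.png

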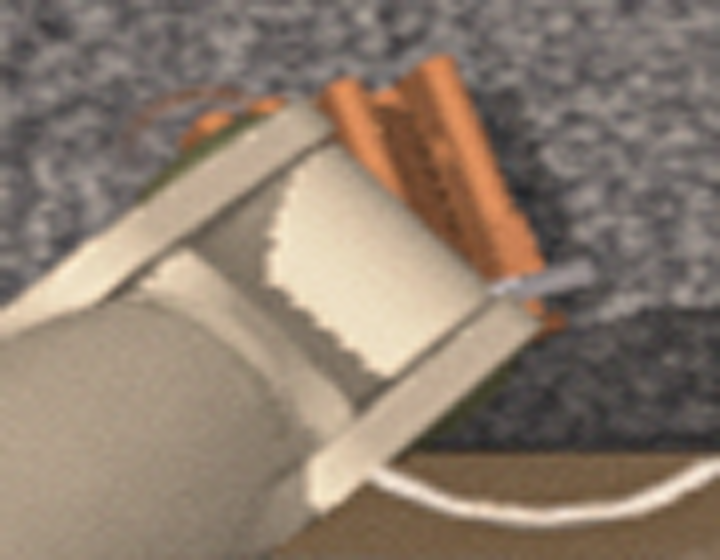

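Request:
move_arm([
  [0,0,-0.001,-0.07,-0.23,0,0],
  [0,0,-0.001,-0.07,-0.23,0.5,0],
  [0,0,-0.001,-0.07,-0.23,1.2,0],
  [0,0,-0.001,-0.07,-0.23,1.9,0],
  [0,0,-0.001,-0.07,-0.23,2.2,0],
])

```text
time_s: 7.1
eef_pos: [403.3, -282.8, 5.6]
ee_rot: [-0.0, 0.59, 0.808, 0.0]
force: [0.3, 0.1, -0.7]
grip_width: 0.144
```

```bash
python3 go.py -82 101 -10;python3 - <<'E'
from h import *
from rig import ctrl,capture
b=capture("side")["frame"][:,:,::-1]
cv2.imwrite("pics/s9.png",cv2.resize(b[250:330,250:345],None,fx=8,fy=7,interpolation=cv2.INTER_CUBIC))
E
```

```text
world [ 403.7 -283.7  -10. ] now [ 403.3 -282.8    5.6] F [ 0.3  0.1 -0.7] grip 0.144
TCP in rack -82.1 101.9 5.6 J [-0.85  0.48  1.8   0.    0.86 -1.16]
turn [ 0.0004 -0.001   0.0005] shift cm [-0.096  0.008  1.561]
```

View pics/s9.png

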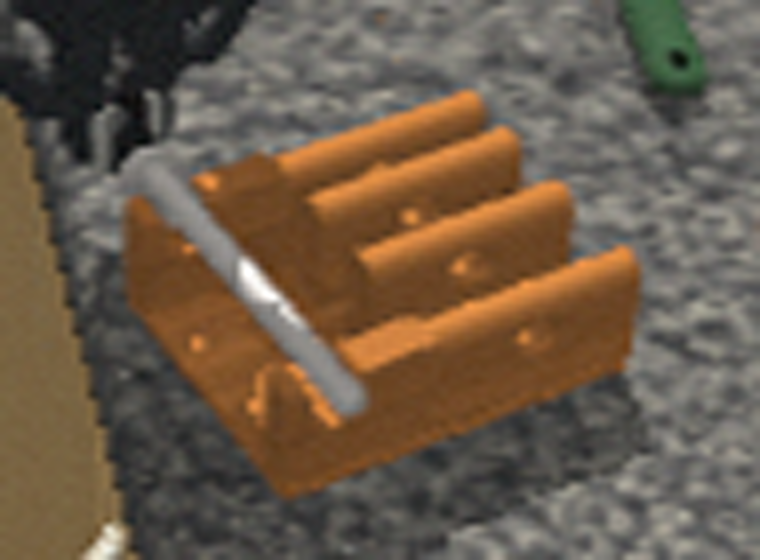

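Request:
move_arm([
  [0,0,0,-0.05,0,0.5,0],
  [0,0,0,-0.05,0,0.9,0],
  [0,0,0,-0.05,0,1.3,0],
  [0,0,0,-0.05,0,1.5,0],
  [0,0,0,-0.05,0,1.5,0],
])

```text
time_s: 7.57
eef_pos: [403.2, -283.1, -10.0]
ee_rot: [-0.001, 0.59, 0.808, 0.001]
force: [0.8, -0.4, -0.5]
grip_width: 0.151
```

```bash
python3 go.py -82 101 -10;python3 - <<'E'
from h import *
from rig import ctrl,capture
b=capture("side")["frame"][:,:,::-1]
cv2.imwrite("pics/s10.png",cv2.resize(b[250:330,250:345],None,fx=8,fy=7,interpolation=cv2.INTER_CUBIC))
E
```

```text
world [ 403.7 -283.7  -10. ] now [ 403.2 -283.1  -10. ] F [ 0.8 -0.4 -0.5] grip 0.151
TCP in rack -82.3 101.8 -10.0 J [-0.85  0.51  1.81  0.    0.82 -1.16]
turn [-0.0002 -0.0022  0.0003] shift cm [-0.076  0.028 -0.003]
```

View pics/s10.png

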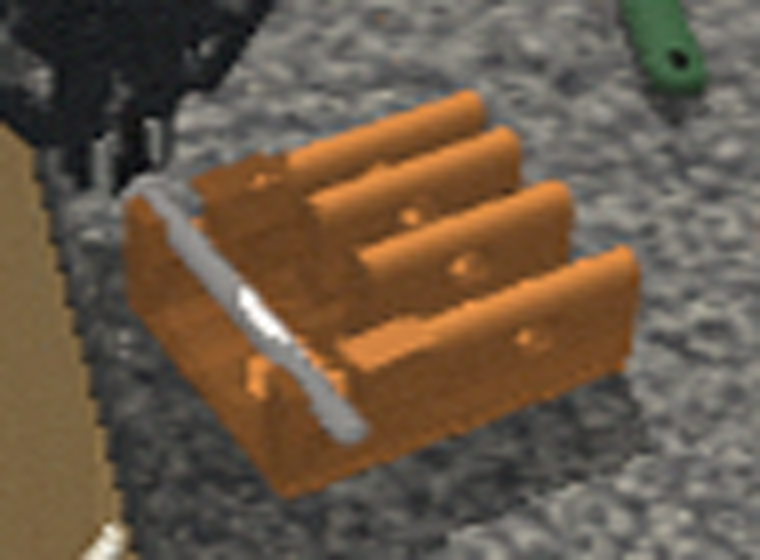

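Request:
move_arm([
  [0,0,0,0,0,0.05,0.15],
  [0,0,0,0,0,0.05,0.2],
  [0,0,0,0,0,0.05,0.3],
  [0,0,0,0,0,0.05,0.4],
  [0,0,0,0,0,0.05,0.5],
])

```text
time_s: 8.03
eef_pos: [403.4, -283.3, -10.0]
ee_rot: [-0.001, 0.59, 0.808, 0.001]
force: [-0.2, -0.2, -0.1]
grip_width: 0.497
```

Request:
move_arm([
  [0,0,0,0,0,0,0.5],
  [0,0,0,0,0,-2,0.5],
  [0,0,0,0,0,-6,0.5],
  [0,0,0,0,0,-10,0.5],
  [0,0,0,0,0,-14,0.5],
])

```text
time_s: 8.45
eef_pos: [403.1, -283.1, 131.7]
ee_rot: [-0.001, 0.59, 0.808, 0.001]
force: [-0.4, -1.0, -0.3]
grip_width: 0.503
```

```bash
python3 go.py -82 101 -10;python3 - <<'E'
from h import *
from rig import ctrl,capture
b=capture("side")["frame"][:,:,::-1]
b=cv2.resize(b[240:330,240:345],(480,420),interpolation=cv2.INTER_CUBIC)
a=capture("wrist")["frame"][:,:,::-1]
cv2.imwrite("pics/s11.png",cv2.resize(np.hstack([b,a[:,:]]),(800,323)))
E
```

```text
world [ 403.7 -283.7  -10. ] now [ 403.1 -283.1  131.7] F [-0.4 -1.  -0.3] grip 0.503
TCP in rack -82.4 101.7 131.7 J [-0.85  0.3   1.68  0.    1.16 -1.16]
turn [-0.     -0.002   0.0004] shift cm [-0.101  0.036 14.171]
```

View pics/s11.png

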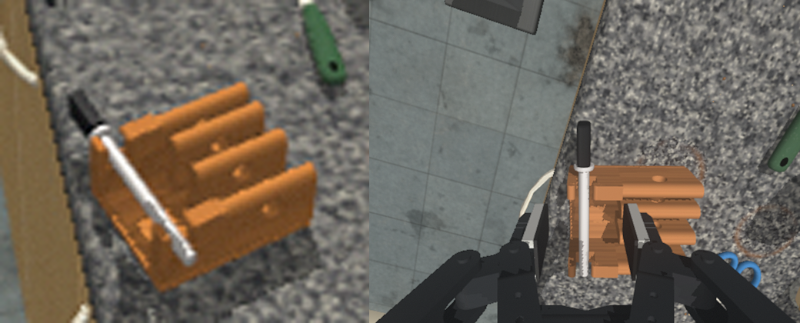

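```bash
cat > gow.py <<'E'
from h import *
from rig import ctrl
import sys
a=list(map(float,sys.argv[1:5])); s=ctrl.sense()
print("now",s["eef_pos"].round(1),"F",s["force"].round(1),"grip",round(s["grip_width"],3),"J",s["joints"].round(2))
rel(s,a[:3],a[3])
E
python3 gow.py 490 149 190 0
```

```text
now [ 405.6 -285.8  135.9] F [ 0.4 -0.9 -0.6] grip 0.502 J [-0.85  0.3   1.67  0.    1.16 -1.16]
turn [1.1800e-02 1.8000e-03 1.8803e+00] shift cm [38.792 21.314 -5.665]
```

Request:
move_arm([
  [0,0,0.12,1.5,0.8,-2.5,0.5],
  [0,0,0.24,4,2.2,-4,0.5],
  [0,0,0.36,7,3.8,-5,0.5],
  [0,0,0.48,10,5.5,-5.6,0.5],
  [0,0,0.6,13,7.1,-5.6,0.5],
])

```text
time_s: 8.97
eef_pos: [433.2, -141.0, 191.7]
ee_rot: [0.006, 0.801, 0.598, 0.001]
force: [0.6, -1.0, 0.3]
grip_width: 0.5
```

```bash
python3 gow.py 490 149 190 0
```

```text
now [ 433.2 -141.   191.7] F [ 0.6 -1.   0.3] grip 0.5 J [-0.57  0.15  1.7  -0.    1.28 -0.28]
turn [ 0.0127 -0.0025  1.2824] shift cm [ 2.942e+01 -2.807e+00 -1.000e-02]
```

Request:
move_arm([
  [0,0,0.12,2.7,-0.3,0,0.5],
  [0,0,0.24,5.4,-0.5,0,0.5],
  [0,0,0.36,8.1,-0.8,0,0.5],
  [0,0,0.48,10.8,-1,0,0.5],
  [0.006,0,0.6,13.5,-1.3,0,0.5],
])

```text
time_s: 9.38
eef_pos: [459.0, -6.5, 190.4]
ee_rot: [0.003, 0.943, 0.332, 0.001]
force: [0.1, 0.6, -0.6]
grip_width: 0.498
```

```bash
python3 gow.py 490 149 190 0
```

```text
now [459.   -6.5 190.4] F [ 0.1  0.6 -0.6] grip 0.498 J [-0.27  0.17  1.69 -0.    1.28  0.63]
turn [ 0.0058 -0.0018  0.6766] shift cm [ 12.147 -10.184  -0.025]
```

Request:
move_arm([
  [0,0,0.12,2.5,-2,0,0.5],
  [0,0,0.24,4.9,-4,0,0.5],
  [0,0,0.36,7.4,-6.2,0,0.5],
  [0.003,0,0.48,9.8,-8.2,0,0.5],
  [0.005,0,0.6,12.1,-10.2,0,0.5],
])

```text
time_s: 9.8
eef_pos: [489.3, 149.7, 189.1]
ee_rot: [0.0, 0.999, 0.048, 0.001]
force: [0.1, -1.0, 0.5]
grip_width: 0.504
```

```bash
python3 gow.py 490 149 190 0;  python3 - <<'E'
from h import *
from rig import ctrl,capture
a=capture("wrist")["frame"][:,:,::-1]
cv2.imwrite("pics/w12.png",a)
E
```

```text
now [489.3 149.7 189.1] F [ 0.1 -1.   0.5] grip 0.504 J [ 0.07  0.28  1.54 -0.    1.31  1.54]
turn [ 0.0006 -0.0012  0.0951] shift cm [ 0.061  0.079 -0.089]
```

View pics/w12.png

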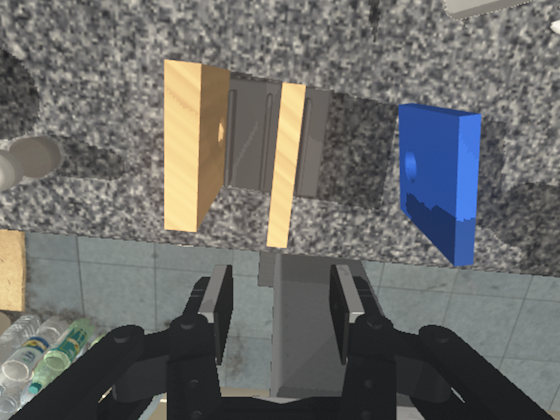

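```bash
python3 - <<'E'
from h import *
from rig import ctrl,capture
c=capture("wrist")
im=c["frame"][:,:,::-1].copy()
def fit(px,th,z=138):
    X=np.array([[55,th/2,0],[55,-th/2,0],[-55,-th/2,0],[-55,th/2,0]])
    for free in(0,1):
        r=least_squares(lambda p:(proj(c,T([p[0],p[1],p[2],p[3] if free else z],X))-px).ravel(),[514,149,0,z],x_scale=[10,10,.1,10]);print(r.x.round(3),r.fun.round(1))
    return r.x
fit(np.array([(282,83),(305,85),(289,247),(267,245)],float),14)
fit(np.array([(164,61),(202,64),(197,231),(164,230)],float),22)
cv2.imwrite("pics/w12c.png",cv2.resize(im[70:260,150:340],None,fx=3,fy=3,interpolation=cv2.INTER_CUBIC))
E
```

```text
[ 5.17862e+02  1.52658e+02 -4.00000e-03  1.38000e+02] [ 0.1 -0.9  0.  -0.7 -1.2  0.9  1.   1.3]
[ 5.17438e+02  1.52584e+02 -4.00000e-03  1.35491e+02] [ 0.2 -0.1 -0.2 -0.  -1.2 -0.1  1.2  0.3]
[ 5.24177e+02  2.20355e+02 -1.70000e-02  1.38000e+02] [ 0.4 -1.  -0.6  0.  -0.5  1.7  0.7 -0.3]
[ 5.23991e+02  2.20693e+02 -1.70000e-02  1.36682e+02] [ 0.5 -0.6 -0.7  0.4 -0.6  1.1  0.8 -0.9]
```

View pics/w12c.png

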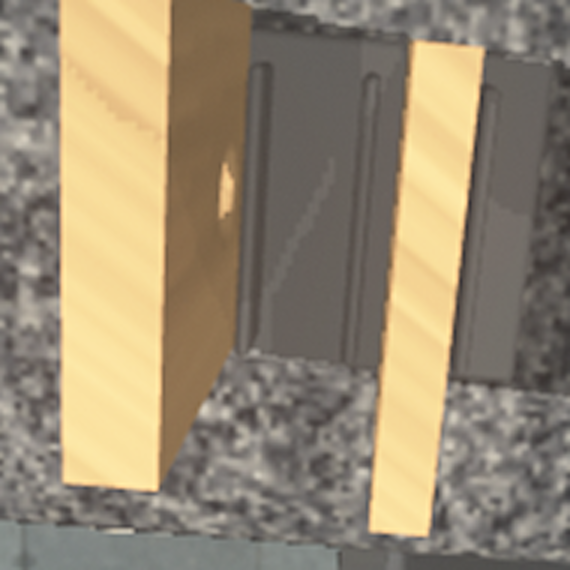

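```bash
python3 gow.py 517.5 152.5 65 -0.004
```

```text
now [489.2 151.3 188.8] F [ 0.1 -0.9 -0.8] grip 0.5 J [0.07 0.29 1.54 0.   1.31 1.54]
turn [-0.0002 -0.0009  0.1035] shift cm [ 2.812  0.166 12.383]
```

Request:
move_arm([
  [0,0,0.05,1.4,0.1,1,0.5],
  [0,0,0.103,2.8,0.17,3,0.5],
  [0,0,0.103,2.8,0.17,4,0.5],
  [0,0,0.103,2.8,0.17,4,0.5],
])

```text
time_s: 10.23
eef_pos: [515.8, 151.7, 146.0]
ee_rot: [0.0, 1.0, -0.001, -0.002]
force: [0.3, -0.0, -0.4]
grip_width: 0.502
```

```bash
python3 gow.py 517.5 152.5 65 -0.004;  python3 - <<'E'
from h import *
from rig import ctrl,capture
c=capture("wrist");a=c["frame"][:,:,::-1]
cv2.imwrite("pics/w13.png",a)
import time
from rig import ctrl
for i in range(3): print(ctrl.sense()["eef_pos"])
E
```

```text
now [515.8 151.7 146. ] F [ 0.3 -0.  -0.4] grip 0.502 J [ 0.07  0.38  1.52 -0.    1.24  1.64]
turn [0.0003 0.0046 0.0022] shift cm [ 0.205 -0.079  8.098]
[516.24616862 151.88184741 147.7250329 ]
[516.24616862 151.88184741 147.7250329 ]
[516.24616862 151.88184741 147.7250329 ]
```

View pics/w13.png

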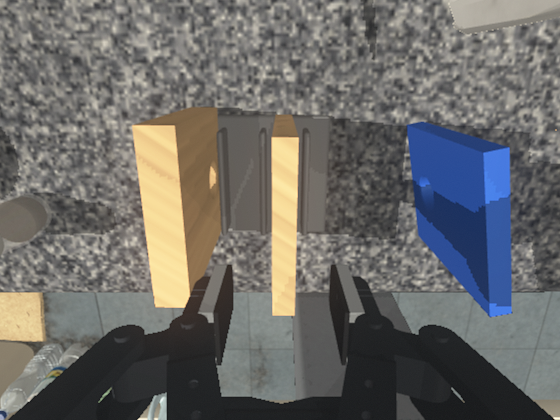

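Request:
move_arm([
  [0,0.003,0,0.1,0.05,2,0.5],
  [0,0.004,0,0.1,0.05,4,0.5],
  [0,0.004,0,0.1,0.05,6,0.5],
  [0,0.004,0,0.1,0.05,7.5,0.5],
  [0,0.004,0,0.1,0.05,8.2,0.5],
])

```text
time_s: 10.7
eef_pos: [516.1, 151.0, 65.0]
ee_rot: [0.0, 1.0, -0.0, 0.0]
force: [-1.2, 0.3, 0.4]
grip_width: 0.498
```

Request:
move_arm([
  [0,0,0,0,0,0,0.4],
  [0,0,0,0,0,0,0.3],
  [0,0,0,0,0,0,0.2],
  [0,0,0,0,0,0,0],
  [0,0,0,0,0,0,0],
], grip_force=60)

```text
time_s: 11.12
eef_pos: [516.9, 151.0, 66.4]
ee_rot: [0.0, 1.0, -0.0, 0.001]
force: [-1.1, -1.4, 6.5]
grip_width: 0.155
```

```bash
python3 gow.py 517.5 152.5 65 -0.004;  python3 - <<'E'
from h import *
from rig import ctrl,capture
c=capture("wrist");a=c["frame"][:,:,::-1]
cv2.imwrite("pics/w14.png",a)
E
```

```text
now [516.9 151.   66.4] F [-1.1 -1.4  6.5] grip 0.155 J [ 0.07  0.47  1.62 -0.    1.05  1.64]
turn [ 0.0003 -0.0028  0.0037] shift cm [ 0.056 -0.15   0.139]
```

View pics/w14.png

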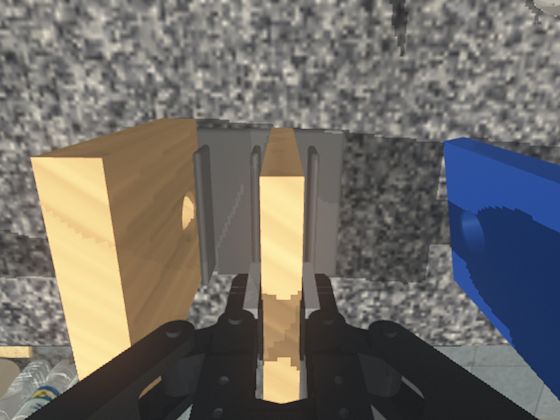

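Request:
move_arm([
  [0,0,0,0,0,0,0],
  [0,0,0,0,0,-2,0],
  [0,0,0,0,0,-5,0],
  [0,0,0,0,0,-8.5,0],
  [0,0,0,0,0,-12,0],
], grip_force=80)

```text
time_s: 11.58
eef_pos: [516.0, 151.1, 187.7]
ee_rot: [0.0, 1.0, -0.0, 0.001]
force: [0.6, -0.1, -1.3]
grip_width: 0.151
```

```bash
python3 gow.py 500 151 225 0.1;  python3 - <<'E'
from h import *
from rig import ctrl,capture
c=capture("wrist");a=c["frame"][:,:,::-1]
b=capture("side")["frame"][100:260,180:380,::-1]
cv2.imwrite("pics/w15.png",cv2.resize(np.hstack([a,cv2.resize(b,(525,420))]),(800,310)))
E
```

```text
now [516.  151.1 187.7] F [ 0.6 -0.1 -1.3] grip 0.151 J [ 0.07  0.34  1.47 -0.    1.33  1.64]
turn [ 0.0004 -0.0017 -0.1002] shift cm [-1.595  0.006 -3.728]
```

View pics/w15.png

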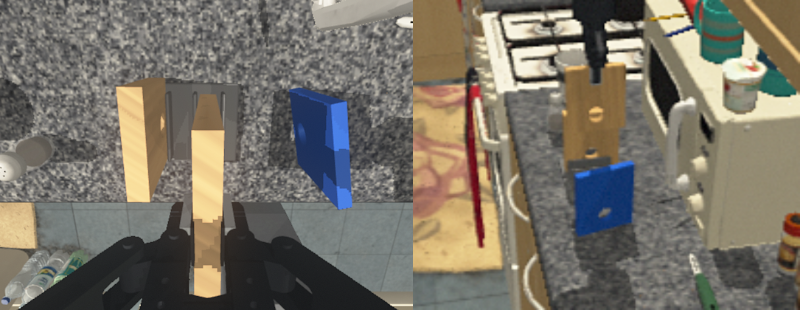

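```bash
python3 - <<'E'
from h import *
from rig import ctrl,capture
c=capture("wrist");a=c["frame"][:,:,::-1]
cv2.imwrite("pics/w16.png",cv2.resize(a[115:415,210:360],None,fx=2,fy=2,interpolation=cv2.INTER_CUBIC))
E
```

```text
(no output)
```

View pics/w16.png

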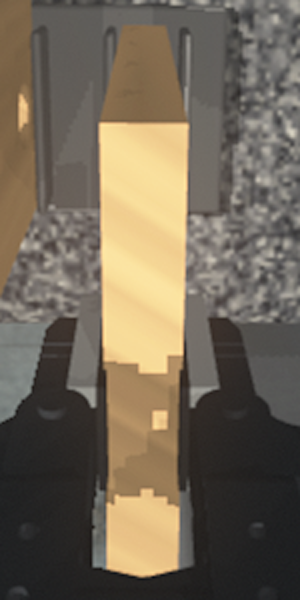

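```bash
cat > hold.py <<'E'
from h import *
from rig import ctrl,capture
c=capture("wrist");s=ctrl.sense();R=quat(s)
def fit(px):
    # board in tool frame: board x=tool x, board z=-tool z ; origin lower edge centre
    X=np.array([[55,7,130],[55,-7,130],[55,7,0],[55,-7,0]],float) # left=+world y
    def f(p):
        B=Ro.from_rotvec(p[3:]).as_matrix()@np.diag([1,-1,-1])
        W=s["eef_pos"]+R.apply(X@B.T+p[:3])
        return np.r_[(proj(c,W)-px).ravel(), p[4]*2/0.02*0.3 ,p[5]/0.02]
    r=least_squares(f,[0,0,90,0,0,0],x_scale=[10,10,10,.1,.1,.1]);return r
r=fit(np.array([(259.5,176.5),(304,176),(269,128.5),(296,128.5)]))
print(r.x.round(3),r.fun.round(2))
E
python3 hold.py
```

```text
[ 1.4390e+00  1.9670e+00  5.3727e+01 -6.0000e-03 -7.0000e-03 -4.0000e-03] [-0.56 -0.2   0.57  0.23  2.67 -0.01 -2.68 -0.07 -0.2  -0.18]
```

```bash
python3 go.py -1.4 9 225 0
```

```text
world [ 508.4 -346.9  225. ] now [516.6 151.1 186.6] F [ 0.1 -0.1 -2. ] grip 0.15
TCP in rack 157.8 480.9 186.6 J [ 0.07  0.34  1.47 -0.    1.33  1.64]
turn [ 0.0008 -0.0036 -0.3092] shift cm [-0.79  49.794 -3.835]
```

Request:
move_arm([
  [0,0,0,0,0.5,-2.5,0],
  [0,0,-0.02,0,3,-3.8,0],
  [0,0,-0.05,-0.1,6.5,-3.8,0],
  [0,0,-0.08,-0.2,10,-3.8,0],
  [0,0,-0.1,-0.3,13.5,-3.8,0],
])

```text
time_s: 12.2
eef_pos: [512.5, 14.9, 222.9]
ee_rot: [-0.0, 0.999, 0.051, 0.0]
force: [0.6, -0.3, -1.2]
grip_width: 0.148
```

```bash
python3 go.py -1.4 9 225 0
```

```text
world [ 508.4 -346.9  225. ] now [512.5  14.9 222.9] F [ 0.6 -0.3 -1.2] grip 0.148
TCP in rack 112.5 352.4 222.9 J [-0.2   0.26  1.48  0.    1.4   1.27]
turn [-0.0003 -0.0008 -0.2068] shift cm [-4.09  35.95  -0.223]
```

Request:
move_arm([
  [0,0,-0.04,-0.4,3.5,-0.2,0],
  [0,0,-0.08,-0.8,7,-0.2,0],
  [0,0,-0.12,-1.2,10.5,-0.2,0],
  [0,0,-0.16,-1.6,14,-0.2,0],
  [0,0,-0.2,-2,17.5,-0.2,0],
])

```text
time_s: 12.62
eef_pos: [509.4, -162.6, 223.0]
ee_rot: [-0.001, 0.988, 0.151, -0.001]
force: [1.0, 0.9, -1.3]
grip_width: 0.151
```

```bash
python3 go.py -1.4 9 200 0
```

```text
world [ 508.4 -346.9  200. ] now [ 509.4 -162.6  223. ] F [ 1.   0.9 -1.3] grip 0.151
TCP in rack 55.6 184.3 223.0 J [-0.53  0.32  1.41  0.    1.42  0.74]
turn [-0.0028  0.0014 -0.0049] shift cm [-5.61  17.56   2.256]
```

Request:
move_arm([
  [-0.002,0,-0.005,-1.2,3.5,0,0],
  [-0.003,0.001,-0.005,-2.4,7.2,0.5,0],
  [-0.003,0.001,-0.005,-3.6,11,1.5,0],
  [-0.003,0.001,-0.005,-4.8,14.8,2.3,0],
  [-0.003,0.001,-0.005,-5.6,17.6,2.8,0],
])

```text
time_s: 13.03
eef_pos: [507.1, -349.7, 191.2]
ee_rot: [-0.002, 0.988, 0.153, -0.002]
force: [-0.9, -0.1, -1.4]
grip_width: 0.15
```

Request:
move_arm([
  [0,0,0,0,0,0,0],
  [0,0,0,0,0,0,0],
])

```text
time_s: 13.2
eef_pos: [505.8, -350.3, 187.8]
ee_rot: [-0.004, 0.988, 0.152, -0.003]
force: [0.1, 1.3, -1.5]
grip_width: 0.151
```

```bash
python3 go.py -1.4 9 140 0; python3 - <<'E'
from h import *
from rig import ctrl,capture
c=capture("wrist");a=c["frame"][:,:,::-1]
cv2.imwrite("pics/w17.png",a)
b=capture("side")["frame"][:,:,::-1]
cv2.imwrite("pics/s17.png",cv2.resize(b[200:330,240:370],None,fx=4.5,fy=4.5,interpolation=cv2.INTER_CUBIC))
E
```

```text
world [ 508.4 -346.9  140. ] now [ 505.8 -350.3  187.8] F [ 0.1  1.3 -1.5] grip 0.151
TCP in rack -4.9 6.5 187.8 J [-0.8   0.53  1.2  -0.    1.43  0.47]
turn [-0.0088  0.0054 -0.0039] shift cm [ 0.378 -0.212  4.779]
```

View pics/w17.png

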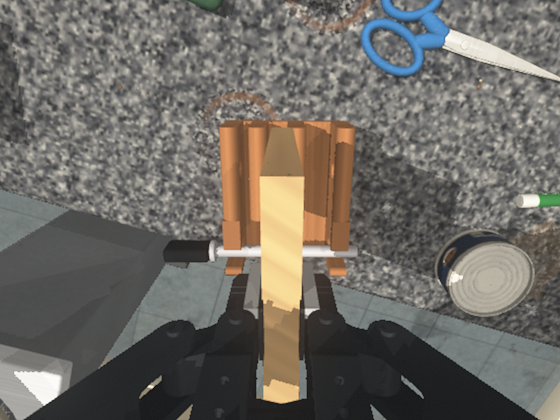

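View pics/s17.png

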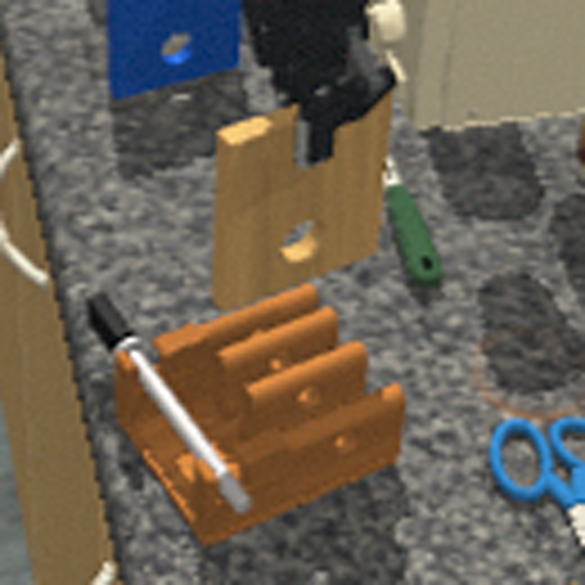

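Request:
move_arm([
  [-0.004,0.003,-0.002,0.2,-0.1,1.5,0],
  [-0.009,0.005,-0.004,0.38,-0.21,3,0],
  [-0.009,0.005,-0.004,0.38,-0.21,4.5,0],
  [-0.009,0.005,-0.004,0.38,-0.21,4.5,0],
  [-0.009,0.005,-0.004,0.38,-0.21,4.5,0],
])

```text
time_s: 13.72
eef_pos: [509.9, -344.0, 145.2]
ee_rot: [0.001, 0.988, 0.156, 0.001]
force: [0.6, 0.2, -0.1]
grip_width: 0.151
```

```bash
cat > ov.py <<'E'
from h import *
from rig import ctrl,capture
import sys
P=[512.5,-355,.309]
c=capture("wrist");s=ctrl.sense();R=quat(s)
S=4;u,v=190,80
im=cv2.resize(c["frame"][v:v+150,u:u+200,::-1],None,fx=S,fy=S,interpolation=cv2.INTER_CUBIC)
for b in rackboxes:
    q=((proj(c,T(P,b))+0.5-[u,v])*S); cv2.polylines(im,[cv2.convexHull(q.astype(np.float32)).astype(np.int32)],True,(0,255,0),1)
for y in(-0.5,17.5):
    q=((proj(c,T(P,[[-42,y,8],[42,y,8]]))+0.5-[u,v])*S).astype(int); cv2.line(im,tuple(q[0]),tuple(q[1]),(255,0,0),1)
# board end x=+55
X=np.array([[56.4,-6,-72],[56.4,8,-72],[56.4,8,58],[56.4,-6,58]],float)-[0,.5,0]
q=((proj(c,s["eef_pos"]+R.apply(X))+.5-[u,v])*S).astype(np.int32); cv2.polylines(im,[q],True,(0,0,255),1)
cv2.imwrite(f"pics/{sys.argv[1]}.png",im)
E
python3 ov.py o1; python3 go.py -1.4 9 100 0
```

```text
world [ 508.4 -346.9  100. ] now [ 510.2 -344.6  146.1] F [-0.1 -0.8 -0.6] grip 0.153
TCP in rack 1.0 10.6 146.1 J [-0.78  0.55  1.27 -0.    1.32  0.47]
turn [ 0.004  -0.0019  0.0039] shift cm [-0.246  0.137  4.613]
```

View pics/o1.png

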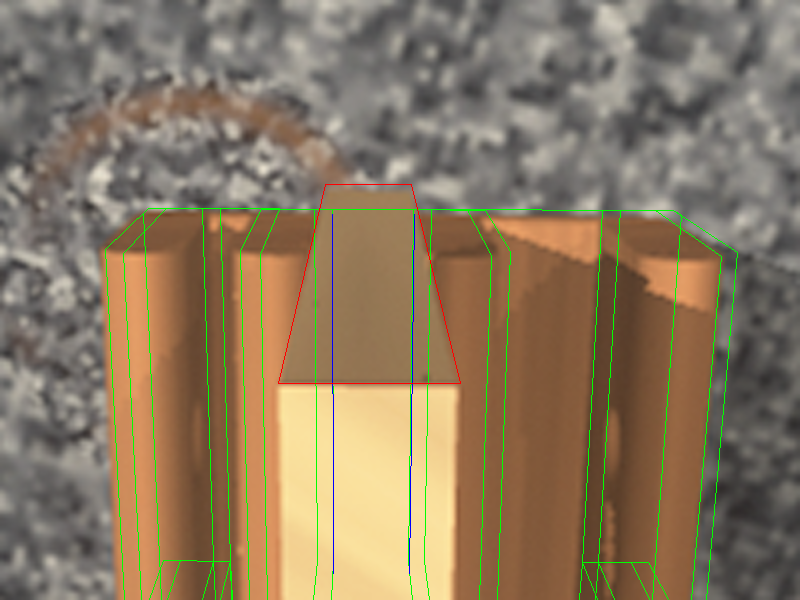

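```bash
cat > refit.py <<'E'
from h import *
from rig import ctrl,capture
import sys
def prof(x0,x1,y,zt,r):
    th=np.linspace(0,np.pi,13)
    ys=np.r_[y-8,y+8,y+(8-r)*np.sign(np.cos(th))+r*np.cos(th)]; zs=np.r_[0,0,zt-r+r*np.sin(th)]
    return np.array([[x,a,b] for x in(x0,x1) for a,b in zip(ys,zs)],float)
def model(r):
    B=[box(-100,42,-58.5,58.5,0,8)]
    for y in(-8.5,25.5): B.append(prof(-42,42,y,62,r))
    for y in(-50.5,50.5): B+=[prof(-73,42,y,62,r),box(-100,-42,y-8,y+8,0,36),prof(-100,-91,y,62,r)]
    return B
c=capture("wrist");s=ctrl.sense();R=quat(s)
f=cv2.cvtColor(c["frame"],cv2.COLOR_RGB2HSV)
m=((f[...,0]>4)&(f[...,0]<17)&(f[...,1]>120)&(f[...,2]>30)).astype(np.uint8)
X=np.array([[56.4,-6,-72],[56.4,8,-72],[56.4,8,58],[56.4,-6,58],[-53,-6,-72],[-53,8,-72]],float)-[0,.5,0]
q=cv2.convexHull(proj(c,s["eef_pos"]+R.apply(X)).astype(np.float32)).astype(np.int32)
valid=np.ones(m.shape,np.uint8); cv2.fillConvexPoly(valid,q,0); valid=cv2.erode(valid,np.ones((7,7)))
valid[228:]=0; 
# stain: limit to near rack
k=sil(c,[512.5,-355,.309],model(8),1)>0; valid*=cv2.dilate(k.astype(np.uint8),np.ones((15,15)))
for r in(4,8):
    B=model(r)
    cost=lambda p:(np.abs(sil(c,p,B,4)-m)*valid).sum()
    o=minimize(cost,[512,-355,.309],method="Nelder-Mead",options=dict(initial_simplex=[[508,-358,.30],[516,-356,.30],[510,-351,.31],[512,-355,.33]],xatol=.02))
    print(r,o.x.round(3),o.fun,cost([512.5,-355,.309]))
    P=o.x
S=4;u,v=190,80
im=cv2.resize(c["frame"][v:v+150,u:u+200,::-1],None,fx=S,fy=S,interpolation=cv2.INTER_CUBIC)
for b in B:
    q=((proj(c,T(P,b))+0.5-[u,v])*S); cv2.polylines(im,[cv2.convexHull(q.astype(np.float32)).astype(np.int32)],True,(0,255,0),1)
for y in(-0.5,17.5):
    q=((proj(c,T(P,[[-42,y,8],[42,y,8]]))+0.5-[u,v])*S).astype(int); cv2.line(im,tuple(q[0]),tuple(q[1]),(255,0,0),1)
cv2.imwrite(f"pics/{sys.argv[1]}.png",im)
E
python3 refit.py o2
```

```text
4 [ 5.10600e+02 -3.53707e+02  3.03000e-01] 337.8705882352942 688.9254901960785
8 [ 5.10153e+02 -3.53589e+02  3.19000e-01] 228.67450980392155 641.5019607843137
```

View pics/o2.png

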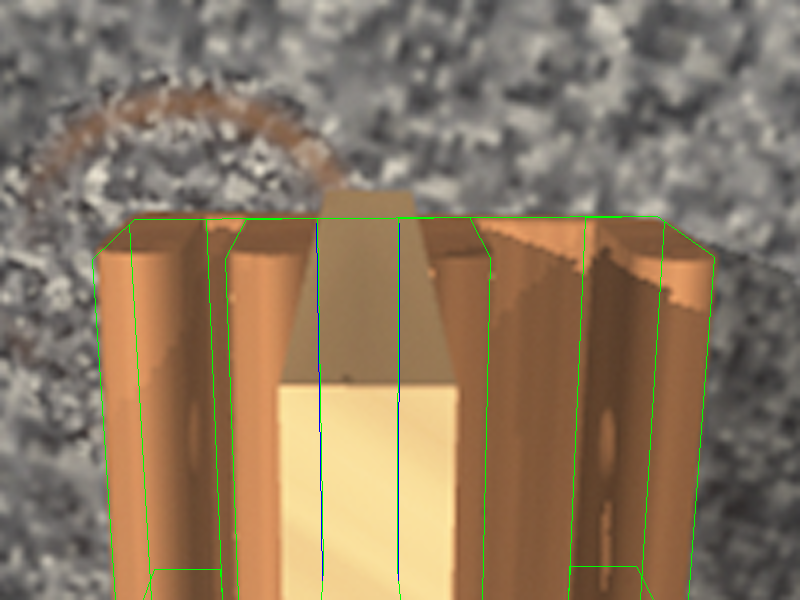

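Request:
move_arm([
  [0,0,0,-0.35,0,0.5,0],
  [0,0,0,-0.35,0,1,0],
  [0,0,0,-0.35,0,1.5,0],
  [0,0,0,-0.35,0,2,0],
  [0,0,0,-0.35,0,2.2,0],
])

```text
time_s: 14.23
eef_pos: [506.7, -345.9, 123.3]
ee_rot: [0.002, 0.988, 0.156, 0.001]
force: [0.2, 0.2, -1.5]
grip_width: 0.153
```

```bash
sed -i 's/^P=.*/P=[511.2,-354.2,.314]/' go.py ov.py; python3 refit.py o3; python3 ov.py o4; python3 go.py -1.4 9 100 0
```

```text
4 [ 5.10408e+02 -3.53198e+02  3.08000e-01] 391.0862745098039 764.6941176470589
8 [ 5.10349e+02 -3.53583e+02  3.01000e-01] 182.84705882352938 725.192156862745
world [ 507.1 -346.1  100. ] now [ 506.9 -346.   123.8] F [ 0.3 -0.6 -1.4] grip 0.154
TCP in rack -1.6 9.1 123.8 J [-0.79  0.56  1.31 -0.    1.27  0.47]
turn [ 0.0037 -0.0018 -0.0014] shift cm [0.016 0.006 2.379]
```

View pics/o4.png

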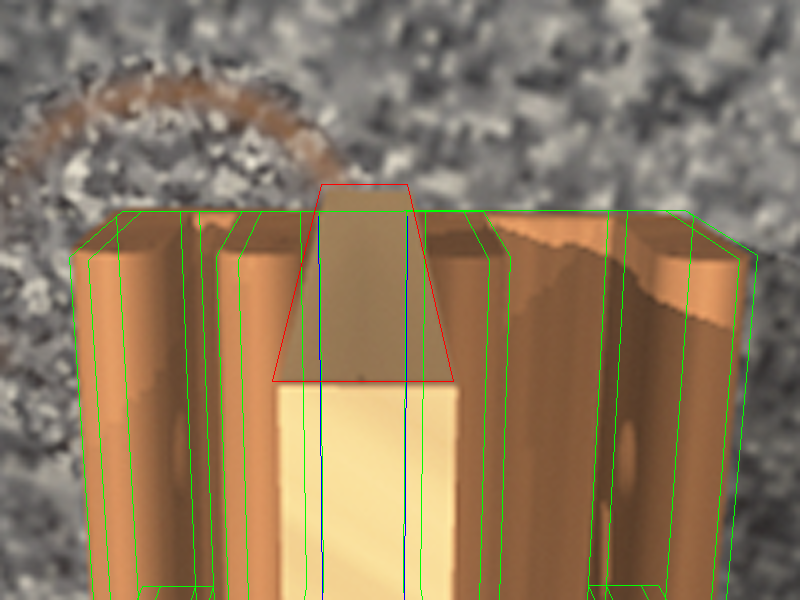

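Request:
move_arm([
  [0.003,0,0,0,0,0.6,0],
  [0.003,0,0,0,0,1.2,0],
  [0.003,0,0,0,0,1.8,0],
  [0.003,0,0,0,0,2.4,0],
])

```text
time_s: 14.67
eef_pos: [506.8, -346.0, 99.0]
ee_rot: [0.0, 0.988, 0.156, 0.001]
force: [0.4, 0.0, -0.5]
grip_width: 0.153
```

```bash
python3 ov.py o5; python3 go.py -1.4 9 68 0
```

```text
world [ 507.1 -346.1   68. ] now [ 506.4 -345.6   97.7] F [ 0.8  0.3 -3.5] grip 0.154
TCP in rack -1.9 9.7 97.7 J [-0.79  0.59  1.34  0.    1.22  0.47]
turn [-0.0014 -0.0007 -0.0014] shift cm [0.048 0.072 2.968]
```

View pics/o5.png

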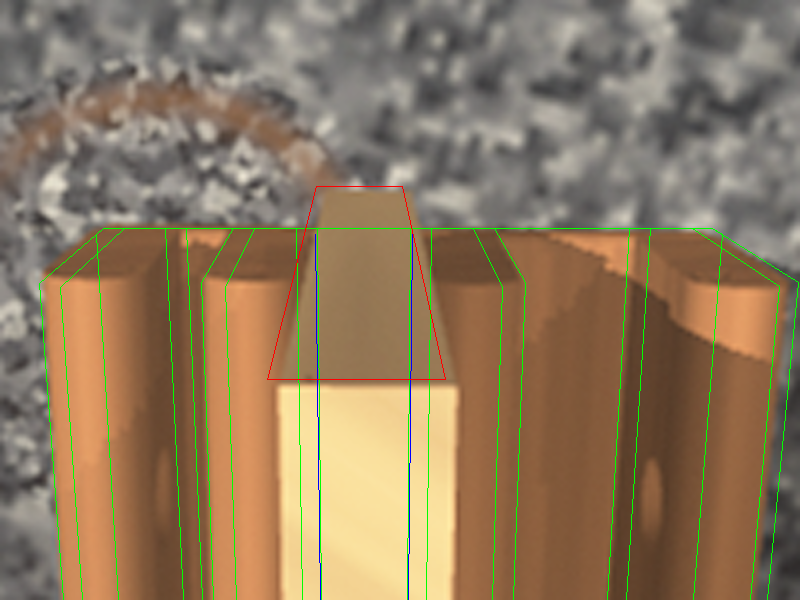

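Request:
move_arm([
  [0,0,0,0,0,0.5,0],
  [0,0,0,0,0,1,0],
  [0,0,0,0,0,1.5,0],
  [0,0,0,0,0,2,0],
  [0,0,0,0,0,2.3,0],
])

```text
time_s: 15.13
eef_pos: [506.2, -345.4, 73.9]
ee_rot: [-0.001, 0.988, 0.156, -0.0]
force: [-1.0, 0.3, -0.8]
grip_width: 0.153
```

```bash
python3 go.py -1.4 9 68 0;python3 - <<'E'
from rig import ctrl,capture
import cv2
b=capture("side")["frame"][:,:,::-1]
cv2.imwrite("pics/s18.png",cv2.resize(b[200:330,240:370],None,fx=4.5,fy=4.5,interpolation=cv2.INTER_CUBIC))
E
```

```text
world [ 507.1 -346.1   68. ] now [ 506.2 -345.4   73.9] F [-1.   0.3 -0.8] grip 0.153
TCP in rack -2.0 9.9 73.9 J [-0.79  0.61  1.36  0.    1.17  0.47]
turn [-0.0021 -0.0003 -0.0014] shift cm [0.06  0.09  0.589]
```

View pics/s18.png

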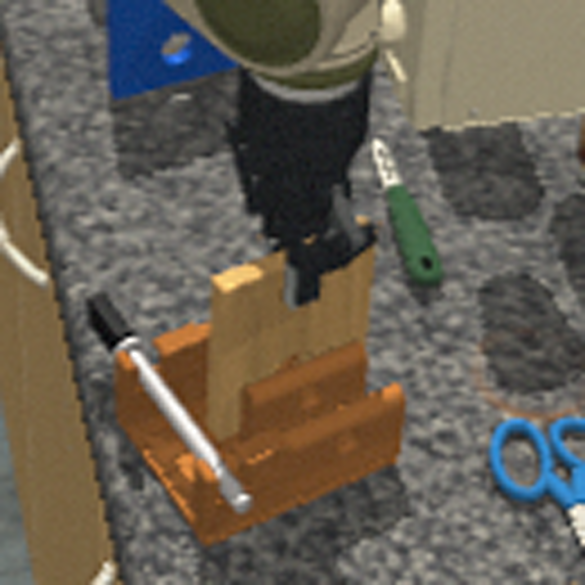

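Down in the middle slot, about 8 mm to go; continue until contact.

Request:
move_arm([
  [0,0,0,0,0,0.3,0],
  [0,0,0,0,0,0.6,0],
  [0,0,0,0,0,0.6,0],
])

```text
time_s: 15.43
eef_pos: [505.9, -345.0, 66.9]
ee_rot: [-0.002, 0.988, 0.156, -0.0]
force: [-0.3, -0.7, -1.9]
grip_width: 0.15
```

Request:
move_arm([
  [0,0,0,0,0,0.1,0],
  [0,0,0,0,0,0.2,0],
  [0,0,0,0,0,0.2,0],
])

```text
time_s: 15.68
eef_pos: [506.1, -345.5, 66.5]
ee_rot: [-0.001, 0.988, 0.156, -0.0]
force: [-3.5, 0.4, 8.6]
grip_width: 0.152
```

Request:
move_arm([
  [0,0,0,0,0,-0.05,0.15],
  [0,0,0,0,0,-0.05,0.25],
  [0,0,0,0,0,-0.05,0.4],
  [0,0,0,0,0,-0.05,0.5],
  [0,0,0,0,0,-0.05,0.5],
])

```text
time_s: 16.1
eef_pos: [506.0, -345.5, 66.9]
ee_rot: [-0.001, 0.988, 0.156, -0.0]
force: [-0.7, -0.1, 0.8]
grip_width: 0.498
```

Request:
move_arm([
  [0,0,0,0,0,-1,0.5],
  [0,0,0,0,0,-3,0.5],
  [0,0,0,0,0,-6,0.5],
  [0,0,0,0,0,-9.5,0.5],
  [0,0,0,0,0,-13,0.5],
])

```text
time_s: 16.52
eef_pos: [505.9, -345.4, 199.0]
ee_rot: [-0.001, 0.988, 0.156, -0.0]
force: [0.8, -0.3, -0.0]
grip_width: 0.504
```

Request:
move_arm([
  [0,0,0,-3,0,0,0.5],
  [0,0,0,-6,0,0,0.5],
  [0,0,0,-9,0,0,0.5],
  [0,0,0,-10,0,0,0.5],
  [0,0,0,-10,0,0,0.5],
])

```text
time_s: 16.93
eef_pos: [409.3, -377.0, 200.0]
ee_rot: [-0.001, 0.988, 0.154, -0.0]
force: [-0.3, -0.2, -1.1]
grip_width: 0.505
```

```bash
python3 - <<'E'
from h import *
from rig import ctrl,capture
s=ctrl.sense();print(s["time_s"],s["eef_pos"],s["force"])
c=capture("wrist");cv2.imwrite("pics/w20.png",c["frame"][:,:,::-1])
b=capture("side");im=b["frame"][:,:,::-1]
cv2.imwrite("pics/s20.png",cv2.resize(im[200:330,240:370],None,fx=4.5,fy=4.5,interpolation=cv2.INTER_CUBIC))
import pickle;pickle.dump((c,b,capture("top")),open("end.pkl","wb"))
E
```

```text
16.9333 [ 409.29824603 -377.00975501  199.96073594] [-0.29377687 -0.24005959 -1.07519389]
```

View pics/w20.png

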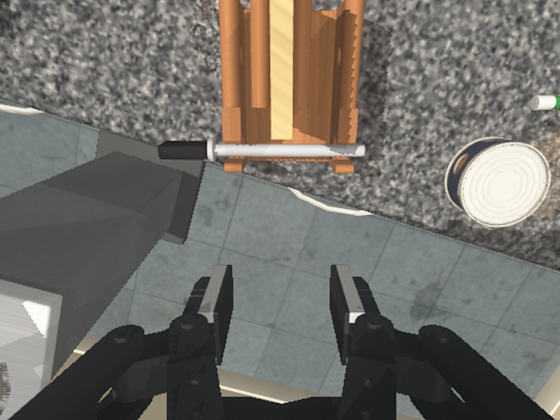

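View pics/s20.png

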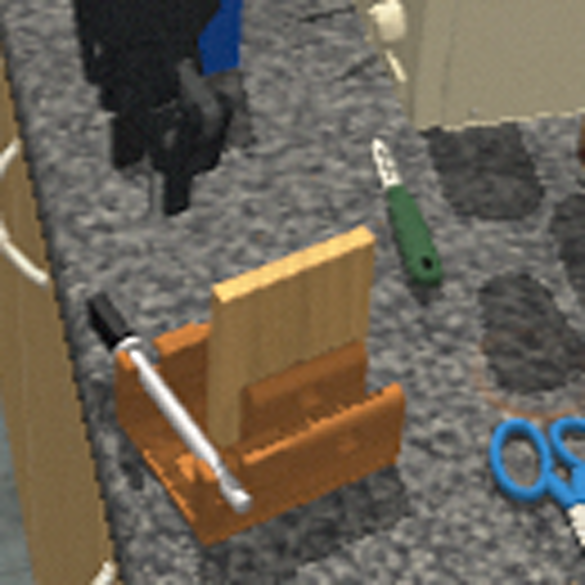

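```bash
python3 - <<'E'
from h import *
import pickle
c,b,t=pickle.load(open("end.pkl","rb"))
def inr(w,P):
    d=w-np.array([P[0],P[1],0]);a=P[2];return np.array([np.cos(a)*d[0]+np.sin(a)*d[1],-np.sin(a)*d[0]+np.cos(a)*d[1],d[2]]).round(1)
for P in([510.35,-353.6,.305],[511.2,-354.2,.314]):
    print("near top edge (wrist) -55",inr(ray(c,(281.5,138.5),138),P))
    print("side far/near corners(y 1.5)",inr(ray(b,(322.7,251.6),138),P),inr(ray(b,(287.1,264.9),138),P))
    print("pin grip far end, tip (wrist)",inr(ray(c,(159,150),42),P),inr(ray(c,(365,150),42),P))
im=t["frame"][180:260,320:410,::-1];cv2.imwrite("pics/t20.png",cv2.resize(im,None,fx=8,fy=7,interpolation=cv2.INTER_CUBIC))
im=t["frame"][170:245,90:290,::-1];cv2.imwrite("pics/t21.png",cv2.resize(im,None,fx=4,fy=4,interpolation=cv2.INTER_CUBIC))
E
```

```text
near top edge (wrist) -55 [-55.8   7.1 138. ]
side far/near corners(y 1.5) [ 54.4   3.6 138. ] [-58.2   6.1 138. ]
pin grip far end, tip (wrist) [-81.6 122.1  42. ] [-80.5 -71.7  42. ]
near top edge (wrist) -55 [-56.4   8.4 138. ]
side far/near corners(y 1.5) [ 53.9   3.9 138. ] [-58.7   7.5 138. ]
pin grip far end, tip (wrist) [-81.1 123.6  42. ] [-81.7 -70.1  42. ]
```

View pics/t20.png

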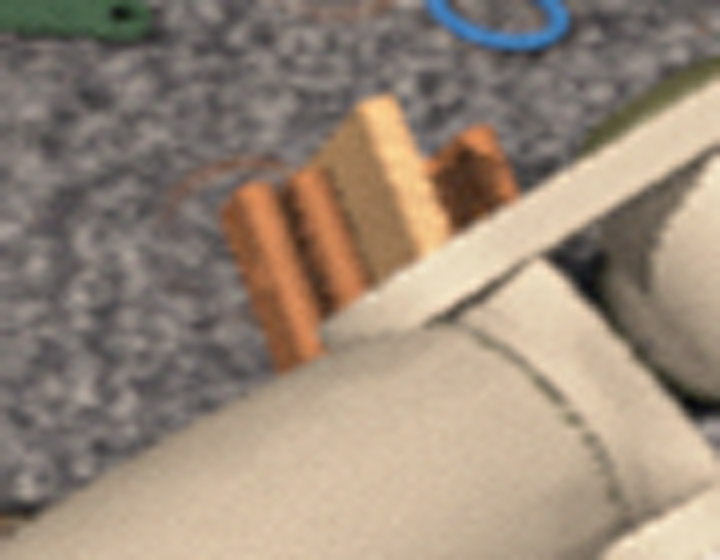

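View pics/t21.png

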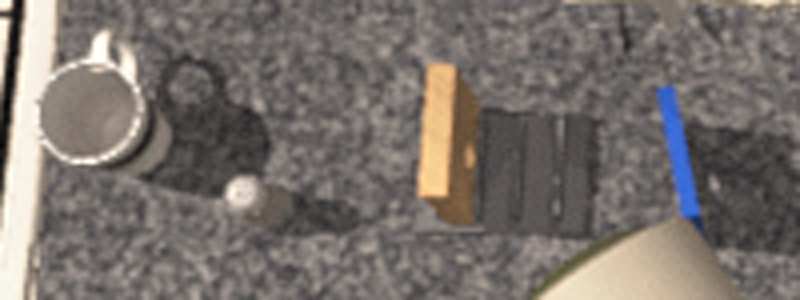

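```bash
python3 -c "
from rig import job
print(job.finish_job())"
```

```text
the job is handed in; nothing more can be done
None
```

The pin is parked across both notches with its grip on the same side as before. The thin board stands fully down in the middle slot. I handed the job in at about 17 s; it gave no verdict.

**Pin:** I drew it about 148 mm along the bore until it was clear, then carried it round and lowered it into the notches. The last wrist view puts its axis at rack x about -81 mm and its origin at rack y about 100 mm.

**Thin board:** I lifted it over the blue board and lowered it until I felt the slot floor. The last wrist view puts it about 1 mm off lengthwise, with the hole facing the bore, and at rack y about 7 to 8.5 mm against the 8.5 mm target. It looks upright.

**Bystanders:** In the last top view the thick board, mug and shaker look unmoved. The tin appears in the last wrist view, upright, but I did not measure its position.

**What disagreed:**
- The fingers actually end about 38 mm short of the reported TCP. My first closing on the pin's grip went above it and missed, so I lowered the arm and gripped again. I allowed for the offset from then on.
- My fits of the rack's position differed by up to about 2 mm, and a later one with rounded cheek tops placed it slightly differently from the first. I used values in between.
- The last side view puts the board lengthwise at about -2 mm, and at rack y about 2 mm further from the grip side than expected. That is within that camera's accuracy.

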